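# Lay out a three-point bending set-up on the perforated bench

### The arm

A 6-joint arm with a two-finger parallel gripper is mounted at the origin on the work surface. World frame = base frame: x ahead of the robot, y to its left, z up, the work surface at z = 0. Lengths are in m, angles in rad, forces in N, time in s.
With the tool pointing down it reaches from about 0.275 to 0.825 m from the base axis. Payload 5.2 kg.
Tool frame: the origin (TCP) lies on the centre line of the jaws, within the pads' length; the fingertips stand 17 mm ahead of it and the grasp point (between the pads) lies 2 mm behind it (r.tips_ahead is the z of the fingertips in the tool frame, in m); z points along the fingers, x is the direction in which the jaws open and shut, and the axes are right-handed (so a half turn about z gives the same grasp; the last joint's range is limited). The gripper opens to 93 mm and grips with 3 to 60 N. Pads are 15 mm wide; open, the fingers measure 128 mm over their backs; the gripper's body (75 mm by 188 mm) begins 65 mm behind the grasp point.
Start: joints at [1.112, 0.259, 1.535, -0, 1.348, -0.203], TCP at [0.139, 0.532, 0.198] pointing down, gripper open.
Joint ranges: [-3.14, 3.14], [-0.91, 2.08], [0.19, 2.58], [-1.22, 4.36], [0.22, 2.71], [-3.12, 3.12]. Speed limits (rad/s): [2.57, 2.57, 3.14, 3.14, 3.14, 3.14].

### API

Orientations are given as a rotation vector (axis times angle).
In Python, from cell import r, cams gives the robot as it stands.
- The arm moves only by the tool step_arm, never from a script. Its argument "rows" is one flat list of numbers, 7 for each row, row after row: the shift along the tool's x, y, z in units of 40 mm (1.0 is 40 mm), then the turn, a rotation vector about the tool's x, y, z in rad, then the closure in counts, from 0 (fully open) to 255 (shut). A call has exactly 8 rows; each row shifts and turns the commanded pose from where the row before left it, along the tool's axes as they then stand; what a row does not reach is not made up. A row lasts 1/12 s, in which the tool goes at most 41.7 mm and 7.16 degrees, less where a joint would pass 70% of its speed; a pose out of reach is approached as far as the arm can. A call is refused whole if a number of a shift passes 1 or a number of a turn 0.125, either way. A call with a gripper value outside its range is refused whole. The fingers move at their own pace and stop on an object; "grip_force" is the grip in N (left out, the last holds). Time passes only in rows, so rows that do not move let the fingers close, or fill a call up. It gives the time, the measured TCP pose, the force and the opening at its end, in the units of the state.
- r.state(): the state, without advancing time (a new reading comes with each control period).
- cams.capture(name): name is "scene" or "top"; returns the picture (400x640x3 uint8, red, green, blue); there is no depth.
- cams.camera_model(name): a dict with "K" (3x3 intrinsics, pixels), "dist" ([k1, k2, p1, p2, k3] as OpenCV has them; the pictures are not rectified), "rvec" (rotation vector, rad) and "tvec" (3), from world to camera coordinates, as OpenCV has them. Camera axes: x right, y down, z forward; pixel columns grow to the right and rows downward; lengths in m; the calibration is good to about 2 mm. A picture is of the moment at which its call begins. camera_model takes no time and is no camera call.
- r.hand_in(): hands the job in, once; it reports no verdict.
The state is a dict: "time_s": time; "joint_positions": joint angles; "qvel": joint speeds; "joint_torque": joint torques, N m; "position": TCP position; "tcp_rot": TCP orientation; "wrist_force": force on the tool from outside, world axes, zero at the start; "torque": the same for the moment, N m; "width": finger opening in m.
Only numpy, scipy, OpenCV 4.12 (cv2) and the standard library are available. Lean on these libraries where they do the work, as an engineer would, in place of code of your own. Each camera call takes 0.05 s, during which the arm holds its last target.

### The job

Lay out the three-point bending set-up: stand the ridged support, ridge up and running across the line that joins the two bed plates, in the middle of the bed plate that has the bolted stop behind it, and stand the round support in the middle of the other bed plate. Then lay the flat bar centrally across both supports, in line with the two plates, and stand the thrust piece, foot down, on the middle of the bar. Leave the spare discs, the spanner and the ear defenders where they are, and let go of everything.

Things in the scene. Friction and masses are not known exactly. Their poses are not given: they have to be found in the camera images.
- ridge_c (a point): Ridged support: loose steel block, 0.34 kg, base 46 x 46 mm and 16 mm high, on top a ridge 18 mm wide along the full 46 mm of its own x, crest 30 mm above the underside. End faces (+-x, 46 mm apart) are flat over the full height, good to grip. Point at its centre, 15 mm above the underside; z up. Starts upright in a row before the plates, its x within 0.6 rad of world x.
- puck_c (a point): Round support: loose plain steel disc (about 0.36 kg), 46 mm diameter, 30 mm high, standing on its flat face, a small dark dimple on top. The point is at its centre, 15 mm above the underside; z up. Starts on the bench in the same row.
- bar_c (a point): Flat steel bar (about 0.45 kg): 200 mm long along its own y, 30 mm wide along its x, 10 mm thick, lying flat on the bench in the same row, its length within 0.35 rad of world y. The point is at its centre, 5 mm above the underside; z up.
- thrust_c (a point): Thrust piece: loose steel part (about 0.2 kg) with a round foot 36 mm diameter and 10 mm high, and above it an upright round stub 22 mm diameter reaching to 50 mm above the underside. The point is on its axis, 25 mm above the underside; z up. Starts foot down on the bench in the same row.
- plate_a: Bed plate that has the bolted stop behind it: grey square plate 80 x 80 mm, 12 mm high, screwed to the bench. Origin at the centre of its underside (z = 0); flat top 12 mm higher. Its y lies along the line joining the two plates, its x points away from the robot. The plates' centres are always 150 mm apart.
- plate_b: The other bed plate, exactly like the first, with nothing behind it. Same axes, origin at the centre of its underside (z = 0), top 12 mm higher. It may lie left or right of the first.
- stop: Bolted stop: steel disc 50 mm diameter with a washer and a hexagonal brass bolt head, 23 mm high in all, fixed to the bench 100 mm behind one bed plate (on the side away from the robot, along that plate's x). Origin at the centre of its underside. It marks the plate for the ridged support.
- discs: Bystander: stack of four spare steel discs, 80 mm diameter, 62 mm high, to the left beyond the plates. Origin at the centre of its underside. Not to be moved.
- spanner: Bystander: steel spanner about 180 mm long along its x, lying right of the plates. Not to be moved.
- muffs: Bystander: pair of blue ear defenders with a black headband, about 190 mm wide and 36 mm high, lying on the bench to the left of the plates. Not to be moved.
There are look-alikes about, which are no part of the job. Leave any blue or turquoise look-alike of the part that bears ridge_c alone.

How it is judged:
By the outcome, as a careful person would: the job done as asked, in the order asked, and still so for the second after the job is handed in, with the robot touching nothing.
It also fails if it takes over 120 s, if anything falls off the work surface, if the arm or the gripper's body presses on something with over 40 N, if the wrist force passes 120 N, or if a joint passes its speed limit or range.

## Working session

There is one attempt and no reset: what is moved stays moved. The work goes in short steps, Python scripts to look and compute and a tool call to move; the robot and the scene stay as the last step left them, time stands still between calls to the robot, and variables do not carry over. Pictures are saved under pics/ and viewed, and the job is handed in when it is done.

Besides the shell and the picture viewer there is one more tool, called by a JSON object that holds its "method" and its "body", one argument or row to a line. step_arm: Moves the arm, as the interface text tells. Its arguments: {"type":"object","properties":{"rows":{"type":"array"},"grip_force":{"type":"number"}},"required":["rows"]}

```bash
ls; mkdir -p pics; cat > h.py <<'E'
import numpy as np,cv2
from cell import r,cams
def cap(n,f):
    im=cams.capture(n); cv2.imwrite('pics/'+f,im[:,:,::-1]); return im
E
python3 - <<'E'
from h import *
cap('scene','s0.png');cap('top','t0.png')
for n in('scene','top'):
    m=cams.camera_model(n);print(n,m)
print(r.state())
E
```

```text
pics
scene {'K': array([[484.23687054,   0.        , 326.93707238],
       [  0.        , 484.23687054, 199.00636993],
       [  0.        ,   0.        ,   1.        ]]), 'dist': array([0.04480855, 0.        , 0.        , 0.        , 0.        ]), 'rvec': array([ 1.60690068,  1.7886448 , -0.89623411]), 'tvec': array([ 0.05037527, -0.31950767,  1.70947404])}
top {'K': array([[363.98799964,   0.        , 324.39261718],
       [  0.        , 363.98799964, 198.11391061],
       [  0.        ,   0.        ,   1.        ]]), 'dist': array([-0.03112394,  0.        ,  0.        ,  0.        ,  0.        ]), 'rvec': array([ 2.14560952, -2.12437366,  0.11810025]), 'tvec': array([0.01463371, 0.56998495, 0.86153053])}
{'time_s': 0.1, 'joint_positions': array([ 1.11216049e+00,  2.59299973e-01,  1.53594130e+00,  1.18448897e-05,
        1.34799151e+00, -2.02801113e-01]), 'qvel': array([-0.00036585, -0.00055051, -0.00349273, -0.00120775, -0.00143271,
        0.00033664]), 'joint_torque': array([ 1.86273675e-03, -4.38208830e+01, -2.84644336e+01,  7.22542685e-02,
        3.60253640e-02, -5.79180028e-05]), 'position': array([0.13892374, 0.53164217, 0.19729778]), 'tcp_rot': array([ 2.48611821e+00,  1.91946742e+00, -2.32199386e-03]), 'wrist_force': array([ 0.23325479, -0.78857304,  0.35915052]), 'torque': array([0.05727717, 0.00376414, 0.05447475]), 'width': 0.0925003530004538}
```

View pics/s0.png

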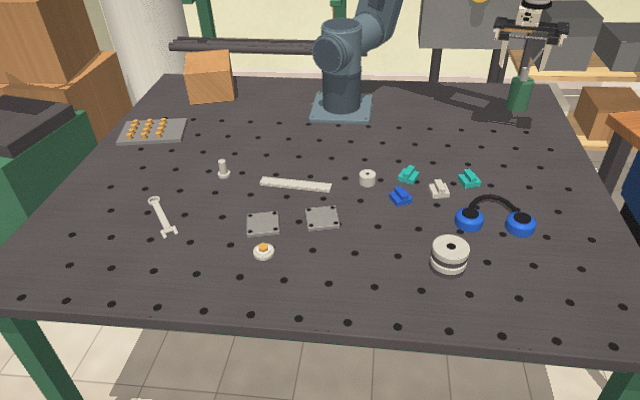

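View pics/t0.png

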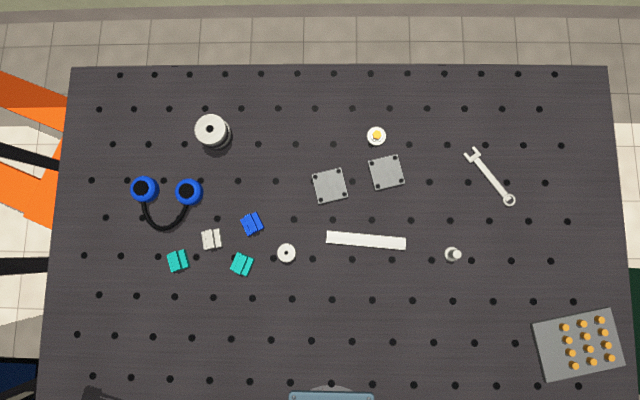

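The scene shows a steel-coloured ridged block at top (211,239) / scene (439,189). The look-alikes are blue at top (251,223) and turquoise at (177,261) and (241,263). The stop at top (376,135) lies behind the right-hand plate (386,172), so that is plate_a. Enlarging next.

```bash
python3 - <<'E'
import cv2
t=cv2.imread('pics/t0.png');s=cv2.imread('pics/s0.png')
def crop(im,x,y,w,h,k,f):
    c=cv2.resize(im[y:y+h,x:x+w],None,fx=k,fy=k,interpolation=cv2.INTER_CUBIC)
    for i in range(0,w,10): cv2.line(c,(i*k,0),(i*k,6 if i%50 else 14),(0,255,255),1)
    for i in range(0,h,10): cv2.line(c,(0,i*k),(6 if i%50 else 14,i*k),(0,255,255),1)
    cv2.imwrite('pics/'+f,c)
crop(t,170,200,130,80,6,'t1.png')
crop(t,300,120,120,80,6,'t2.png')
crop(t,320,220,150,50,5,'t3.png')
crop(s,350,150,140,60,5,'s1.png')
crop(s,210,150,150,110,5,'s2.png')
E
```

```text
(no output)
```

View pics/t1.png

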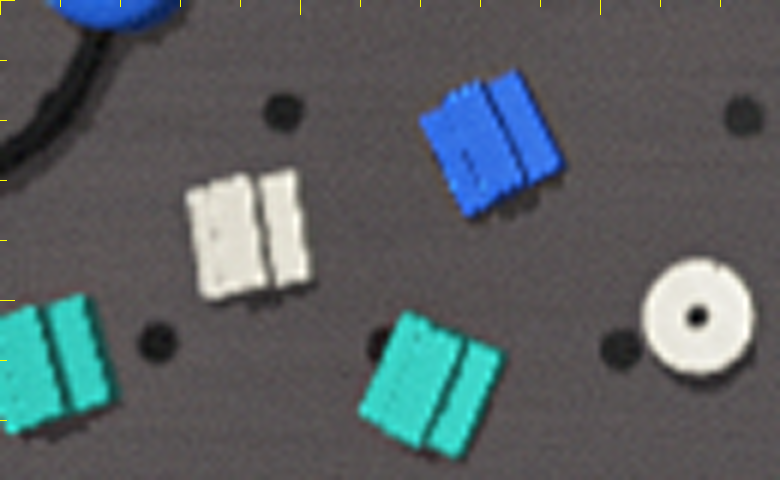

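View pics/t2.png

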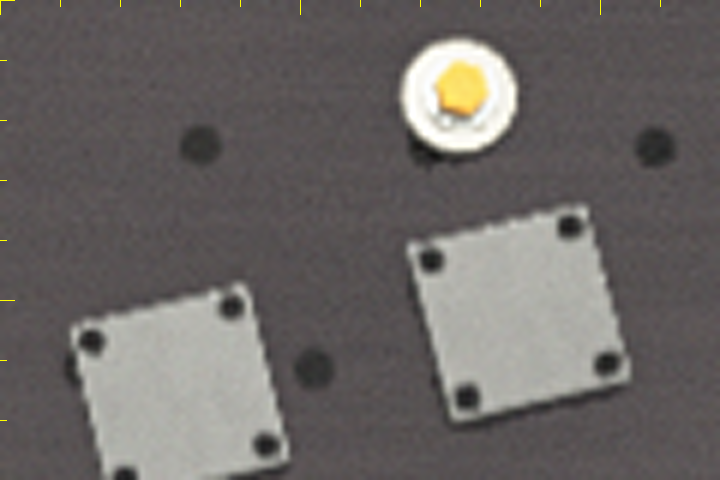

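View pics/t3.png

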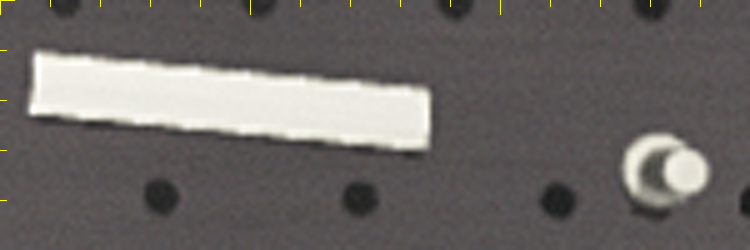

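View pics/s1.png

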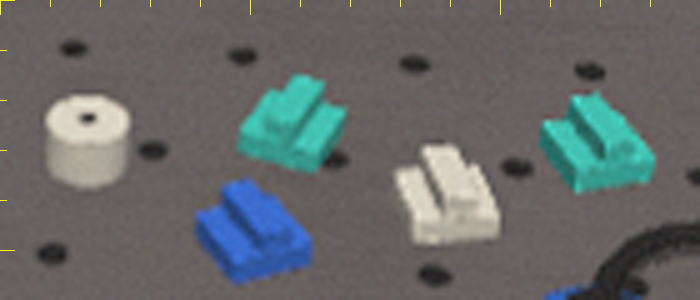

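View pics/s2.png

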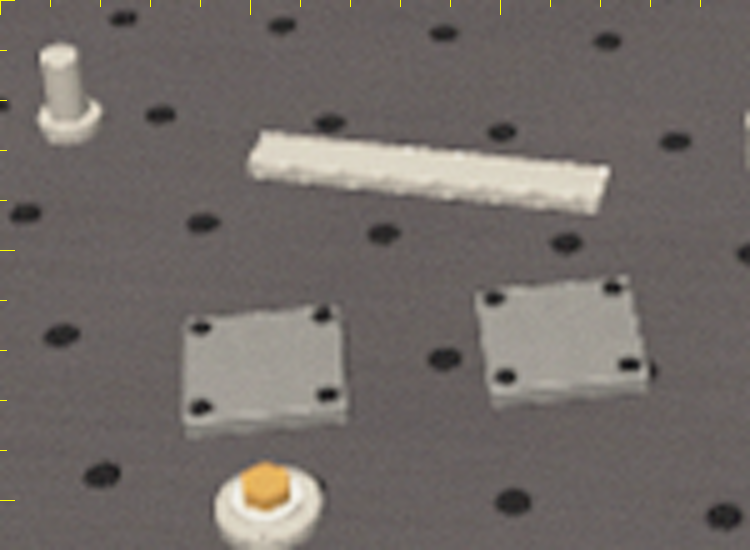

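The crops confirm it. The only uncoloured ridged block is at top (211,239) / scene (439,189), and the stop sits behind the top-right plate (scene-left). Next I triangulate the key points, then fit the poses.

```bash
cat >> h.py <<'E'
from scipy.optimize import least_squares,minimize
M={n:cams.camera_model(n) for n in('scene','top')}
def proj(n,P):
    m=M[n];return cv2.projectPoints(np.asarray(P,float).reshape(-1,3),m['rvec'],m['tvec'],m['K'],m['dist'])[0].reshape(-1,2)
def ray(n,px):
    m=M[n];u=cv2.undistortPoints(np.array([[px]],float),m['K'],m['dist']).reshape(2)
    R=cv2.Rodrigues(m['rvec'])[0];return -R.T@m['tvec'],R.T@np.array([u[0],u[1],1])
def atz(n,px,z):
    c,d=ray(n,px);return c+d*(z-c[2])/d[2]
def tri(pt,ps):
    f=lambda P:np.r_[proj('top',P)[0]-pt,proj('scene',P)[0]-ps]
    s=least_squares(f,atz('top',pt,.02));return s.x,np.abs(s.fun).max()
def cp(off,k,L): return (np.array(L,float)+.5)/k-.5+np.array(off)
E
python3 - <<'E'
from h import *
np.set_printoptions(precision=4,suppress=True)
t2=lambda L:cp((300,120),6,L);s2=lambda L:cp((210,150),5,L);t1=lambda L:cp((170,200),6,L);s1=lambda L:cp((350,150),5,L);t3=lambda L:cp((320,220),5,L)
def go(name,a,b):
    out=[]
    for p,q in zip(a,b):
        x,e=tri(p,q);out.append(x);print(name,x,round(e,2))
    return np.array(out)
# order TL,TR,BR,BL (top). scene: left=-y => TR is scene left-near(bottom)
A=go('A',t2([(431,260),(569,226),(607,363),(467,397)]),s2([(327,395),(201,407),(201,327),(322,315)]))
B=go('B',t2([(92,341),(232,306),(266,445),(125,477)]),s2([(629,364),(506,376),(495,298),(613,288)]))
print('cA',A.mean(0),'cB',B.mean(0),np.linalg.norm((A-B).mean(0)[:2]))
def yaw(A):
    v=(A[0]-A[1])+(A[3]-A[2]);w=(A[0]-A[3])+(A[1]-A[2]);return np.arctan2(-v[0],v[1]),np.arctan2(w[1],w[0])
d=(A-B).mean(0);print('yaws',yaw(A),yaw(B),'line',np.arctan2(d[0],-d[1]))
go('stop',t2([(461,88)]),s2([(266,478)]))
go('puck',t1([(697,317)]),s1([(88,118)]))
go('thr',t3([(685,171)]),s2([(60,54)]))
b=go('bar',t3([(430,150),(29,113)]),s2([(262,131),(609,167)]))
print(np.linalg.norm(b[0]-b[1]))
E
```

```text
A [ 0.6663 -0.0996  0.0133] 0.17
A [ 0.6815 -0.159   0.014 ] 0.22
A [ 0.6217 -0.174   0.014 ] 0.15
A [ 0.6065 -0.1144  0.014 ] 0.17
B [0.6299 0.0458 0.0136] 0.14
B [ 0.6454 -0.0139  0.0143] 0.06
B [ 0.5851 -0.0286  0.0141] 0.01
B [0.571  0.0311 0.0137] 0.04
cA [ 0.644  -0.1367  0.0138] cB [0.6078 0.0086 0.0139] 0.14978886506396563
yaws (np.float64(0.24949807906901053), np.float64(0.24425364181827414)) (np.float64(0.2431927478440181), np.float64(0.2418248292008068)) line 0.2440410803941522
stop [ 0.7394 -0.1121  0.025 ] 0.3
puck [0.4354 0.1139 0.0313] 0.09
thr [ 0.4368 -0.2966  0.0516] 0.05
bar [ 0.4456 -0.1831  0.0118] 0.04
bar [0.4619 0.0171 0.011 ] 0.11
0.20079638061199057
```

Every triangulated height comes out 1.5–2 mm high: plate 13.9 mm against 12, puck 31.3 against 30, thrust 51.6 against 50, bar 11.4 against 10. That is a consistent calibration offset. The 149.8 mm plate spacing and 200.8 mm bar length agree with the text. Next come silhouette fits for the loose parts.

```bash
cat > fit.py <<'E'
from h import *
np.set_printoptions(precision=4,suppress=True)
ZO=.0016
def circ(rr,z0,z1,n=32):
    a=np.linspace(0,2*np.pi,n,endpoint=False);c=np.c_[rr*np.cos(a),rr*np.sin(a)]
    return np.vstack([np.c_[c,0*a+z0],np.c_[c,0*a+z1]])
def box(hx,hy,z0,z1): return np.array([[sx*hx,sy*hy,z] for sx in(-1,1) for sy in(-1,1) for z in(z0,z1)])
MOD={'ridge':[box(.023,.023,0,.016),box(.023,.009,.016,.030)],'puck':[circ(.023,0,.03)],'bar':[box(.015,.1,0,.01)],
 'thrust':[circ(.018,0,.01),circ(.011,.01,.05)]}
SS=4
def sil(name,n,p,roi,zb):
    x0,y0,w,h=roi;im=np.zeros((h*SS*2,w*SS*2),np.uint8)
    R=np.array([[np.cos(p[2]),-np.sin(p[2]),0],[np.sin(p[2]),np.cos(p[2]),0],[0,0,1]])
    for V in MOD[name]:
        q=proj(n,V@R.T+[p[0],p[1],zb+ZO]);q=(q-[x0,y0]+.5)*SS*2
        cv2.fillConvexPoly(im,np.round(cv2.convexHull(q.astype(np.float32)).reshape(-1,2)*16).astype(np.int32),255,shift=4)
    return cv2.resize(im,(w*SS,h*SS),interpolation=cv2.INTER_AREA)/255.
def fit(name,p0,ims,zb=0,views=('top','scene'),mask=None,useyaw=True):
    T={}
    for n in views:
        q=np.vstack([proj(n,V@np.array([[np.cos(p0[2]),np.sin(p0[2]),0],[-np.sin(p0[2]),np.cos(p0[2]),0],[0,0,1]])+[p0[0],p0[1],zb]) for V in MOD[name]])
        a=np.floor(q.min(0)-7).astype(int);b=np.ceil(q.max(0)+7).astype(int)
        roi=(a[0],a[1],b[0]-a[0],b[1]-a[1])
        im=ims[n].astype(float)[a[1]:b[1],a[0]:b[0]]
        g=im.min(2); g=np.clip((g-85)/(190-85),0,1)
        T[n]=(roi,cv2.resize(g,None,fx=SS,fy=SS,interpolation=cv2.INTER_LINEAR))
    def cost(v):
        p=[p0[0]+v[0]*.001,p0[1]+v[1]*.001,p0[2]+v[2]*.02*useyaw]
        return sum(np.abs(cv2.GaussianBlur(sil(name,n,p,T[n][0],zb),(0,0),2)-T[n][1]).sum()/SS**2 for n in views)
    best=None
    for y in (0,-8,8,4,-4) if useyaw else (0,):
        s=minimize(cost,[0,0,y],method='Nelder-Mead',options=dict(initial_simplex=[[0,0,y],[3,0,y],[0,3,y],[1,1,y+3]],maxiter=150,xatol=.02,fatol=.02))
        if best is None or s.fun<best.fun:best=s
    v=best.x;return np.array([p0[0]+v[0]*.001,p0[1]+v[1]*.001,p0[2]+v[2]*.02*useyaw]),best.fun,cost([0,0,0])
E
python3 - <<'E'
from fit import *
ims={n:cv2.imread('pics/%s0.png'%n[0])[:,:,::-1] for n in('top','scene')}
rx=atz('top',(211.5,239),.02)
for name,p0,u in (('ridge',[rx[0],rx[1],.1],1),('puck',[.4354,.1139,0],0),('bar',[.4538-.0,-.083,-.08],1),('thrust',[.4368,-.2966,0],0)):
    print(name)
    if name=='bar': p0=[.4537+.015,-.083,.08]
    for v in (('top','scene'),('top',),('scene',)): print(v,fit(name,p0,ims,0,v,useyaw=bool(u)))
E
```

```text
ridge
('top', 'scene') (array([0.4676, 0.3082, 0.1966]), np.float64(213.6532843134944), np.float64(284.8092800119009))
('top',) (array([0.4675, 0.3092, 0.2011]), np.float64(66.1989714121641), np.float64(120.13093227423322))
('scene',) (array([0.4675, 0.3073, 0.1572]), np.float64(144.92143612914376), np.float64(164.6783477376677))
puck
('top', 'scene') (array([0.436 , 0.1141, 0.    ]), np.float64(181.3441348582582), np.float64(184.63898007579337))
('top',) (array([0.4362, 0.1148, 0.    ]), np.float64(37.23063631853698), np.float64(41.705022623835454))
('scene',) (array([0.4355, 0.1133, 0.    ]), np.float64(141.49332364587426), np.float64(142.93395745195792))
bar
('top', 'scene') (array([ 0.4692, -0.0834, -0.0839]), np.float64(243.6001039769584), np.float64(888.3804962264949))
('top',) (array([ 0.4694, -0.0831, -0.0833]), np.float64(40.968243462169966), np.float64(520.4002662921332))
('scene',) (array([ 0.4683, -0.0847, -0.0856]), np.float64(193.88093391935047), np.float64(367.9802299343616))
thrust
('top', 'scene') (array([ 0.4372, -0.2983,  0.    ]), np.float64(209.0472636979854), np.float64(218.10252872494493))
('top',) (array([ 0.4375, -0.2989,  0.    ]), np.float64(72.96173407973934), np.float64(76.11737539081065))
('scene',) (array([ 0.436 , -0.2985,  0.    ]), np.float64(134.95508757700816), np.float64(141.98515333413428))
```

```bash
cat > go.py <<'E'
import sys
from h import *
# go.py x y z yaw : prints turn needed (tool z) and shift after that turn, in units
np.set_printoptions(precision=4,suppress=True)
s=r.state();R=cv2.Rodrigues(s['tcp_rot'])[0]
yaw=np.arctan2(R[1,0],R[0,0]);p=s['position']
print('t%.2f'%s['time_s'],'tcp',p,'yaw%.4f'%yaw,'z',R[:,2],'F',s['wrist_force'],'w%.4f'%s['width'])
if len(sys.argv)>1:
    x,y,z,w=map(float,sys.argv[1:5])
    d=(w-yaw+np.pi/2)%np.pi-np.pi/2
    f=yaw+d;X=np.array([np.cos(f),np.sin(f)]);Y=np.array([np.sin(f),-np.cos(f)])
    e=np.array([x,y])-p[:2]
    print('turn toolz %.4f; then shift units x %.3f y %.3f z %.3f'%(-d,e@X/.04,e@Y/.04,(p[2]-z)/.04),'yaw->%.3f'%f)
E
python3 go.py .4676 .3082 .12 .197
```

```text
t0.10 tcp [0.1389 0.5316 0.1973] yaw1.3150 z [-0.0007 -0.0015 -1.    ] F [ 0.2333 -0.7886  0.3592] w0.0925
turn toolz 1.1180; then shift units x 6.965 y 7.086 z 1.932 yaw->0.197
```

{"method": "step_arm", "body": {
  "rows": [0,0,0,0,0,0.124,0,0,0,0,0,0,0.124,0,0,0,0,0,0,0.124,0,0,0,0,0,0,0.124,0,0,0,0,0,0,0.124,0,0,0,0,0,0,0.124,0,0,0,0,0,0,0.124,0,0,0,0,0,0,0.124,0],
  "grip_force": 40
}}

```text
time_s: 0.77
position: [0.139, 0.5318, 0.1975]
tcp_rot: [3.101, 0.495, -0.001]
wrist_force: [-0.6, 0.4, 0.4]
width: 0.093
```

{"method": "step_arm", "body": {
  "rows": [0,0,0,0,0,0.124,0,0,0,0,0,0,0,0,0.7,0.7,0,0,0,0,0,0.7,0.7,0,0,0,0,0,0.7,0.7,0,0,0,0,0,0.7,0.7,0,0,0,0,0,0.7,0.7,0,0,0,0,0,0.7,0.7,0,0,0,0,0]
}}

```text
time_s: 1.43
position: [0.3381, 0.3993, 0.1979]
tcp_rot: [3.125, 0.32, -0.0]
wrist_force: [-0.0, 0.0, 0.2]
width: 0.093
```

```bash
python3 go.py .4676 .3082 .08 .197
```

```text
t1.43 tcp [0.3381 0.3993 0.1979] yaw0.2039 z [-0.0002 -0.0001 -1.    ] F [-0.0062  0.0193  0.1698] w0.0930
turn toolz 0.0069; then shift units x 2.729 y 2.867 z 2.948 yaw->0.197
```

{"method": "step_arm", "body": {
  "rows": [0.6,0.6,0.4,0,0,0,0,0.6,0.6,0.5,0,0,0,0,0.6,0.6,0.5,0,0,0,0,0.6,0.6,0.5,0,0,0,0,0.3,0.4,0.5,0,0,0,0,0,0,0.5,0,0,0.007,0,0,0,0,0,0,0,0,0,0,0,0,0,0,0]
}}

```text
time_s: 2.1
position: [0.464, 0.3116, 0.081]
tcp_rot: [3.126, 0.304, -0.006]
wrist_force: [-0.3, 0.2, -0.0]
width: 0.093
```

```bash
python3 go.py .4676 .3082 .021 .197; cat > crop.py <<'E'
import sys
from h import *
# crop.py view out x y w h k
n,f=sys.argv[1:3];x,y,w,h,k=map(int,sys.argv[3:])
im=cap(n,'full_'+f)[:,:,::-1]
c=cv2.resize(im[y:y+h,x:x+w],None,fx=k,fy=k,interpolation=cv2.INTER_CUBIC)
for i in range(0,w,10): cv2.line(c,(i*k,0),(i*k,6 if i%50 else 14),(0,255,255),1)
for i in range(0,h,10): cv2.line(c,(0,i*k),(6 if i%50 else 14,i*k),(0,255,255),1)
cv2.imwrite('pics/'+f,c)
E
python3 crop.py scene s3.png 380 120 120 100 6;python3 crop.py top t4.png 150 180 130 90 6
```

```text
t2.10 tcp [0.464  0.3116 0.081 ] yaw0.1940 z [-0.0034 -0.0012 -1.    ] F [-0.2939  0.2237 -0.0487] w0.0930
turn toolz -0.0030; then shift units x 0.072 y 0.101 z 1.499 yaw->0.197
```

View pics/s3.png

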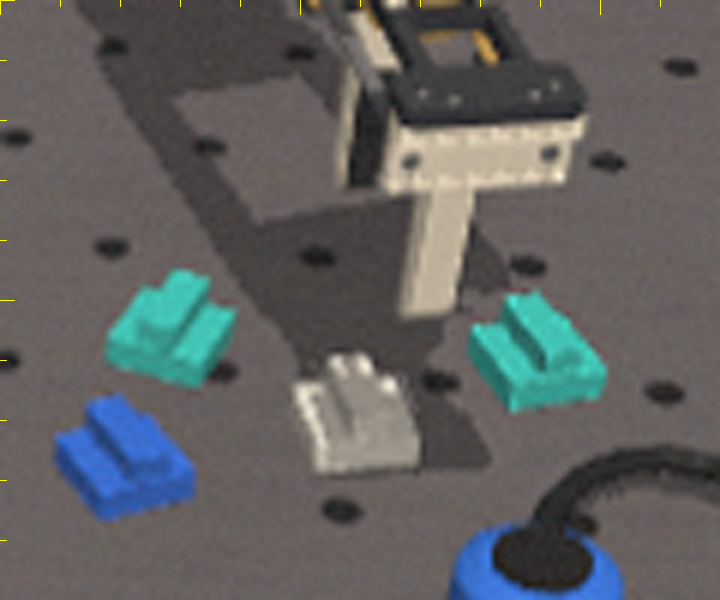

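View pics/t4.png

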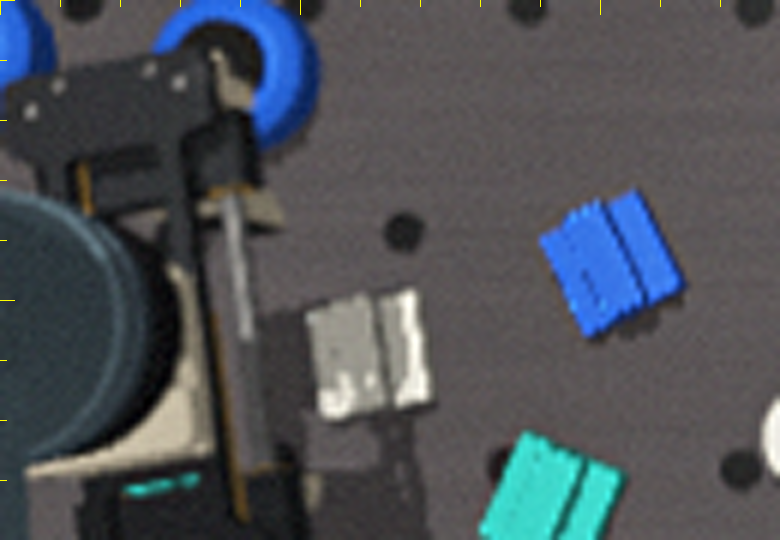

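```bash
python3 - <<'E'
from h import *
s=r.state();R=cv2.Rodrigues(s['tcp_rot'])[0]
for dx in(.0465,.064):
  for dy in(-.0075,.0075):
    P=s['position']+R@np.array([dx,dy,.017]);print(dx,dy,(proj('scene',P)[0]-[380,120])*6)
E
python3 go.py .4676 .3082 .021 .197
```

```text
0.0465 -0.0075 [426.39455574 375.65215199]
0.0465 0.0075 [391.3348719  377.92948031]
0.064 -0.0075 [438.03918808 400.02749006]
0.064 0.0075 [402.58193127 402.33808729]
t2.20 tcp [0.4651 0.3129 0.0831] yaw0.1945 z [ 0.001   0.0006 -1.    ] F [-0.3943 -0.2819  0.3993] w0.0932
turn toolz -0.0025; then shift units x 0.038 y 0.128 z 1.553 yaw->0.197
```

```bash
python3 - <<'E'
from h import *
im={n:cap(n,n[0]+'5.png') for n in('top','scene')}
s=r.state();R=cv2.Rodrigues(s['tcp_rot'])[0];print(s['position'],s['width'])
for n,roi in(('scene',(380,60,130,130)),('top',(150,170,110,110))):
    x,y,w,h=roi;k=5
    c=cv2.resize(im[n][y:y+h,x:x+w,::-1],None,fx=k,fy=k,interpolation=cv2.INTER_CUBIC)
    for dx,col in((.0465,(0,0,255)),(.064,(0,0,255)),(-.0465,(0,255,0)),(-.064,(0,255,0))):
      for dy in(-.0075,.0075):
        a=(proj(n,s['position']+R@[dx,dy,.017])[0]-[x,y]+.5)*k;b=(proj(n,s['position']+R@[dx,dy,-.05])[0]-[x,y]+.5)*k
        cv2.line(c,tuple(a.astype(int).tolist()),tuple(b.astype(int).tolist()),col,1)
    cv2.imwrite('pics/%s5c.png'%n[0],c)
E
```

```text
[0.46541427 0.3132505  0.08367211] 0.09300734966331214
```

View pics/s5c.png

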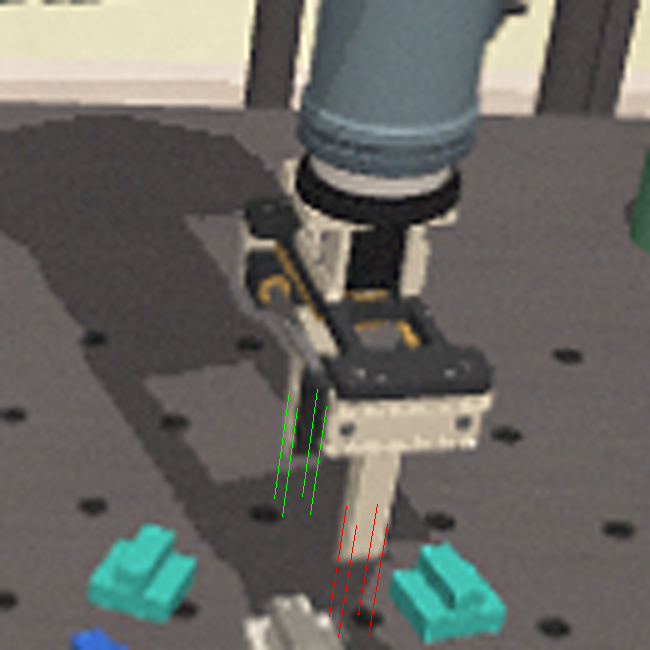

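View pics/t5c.png

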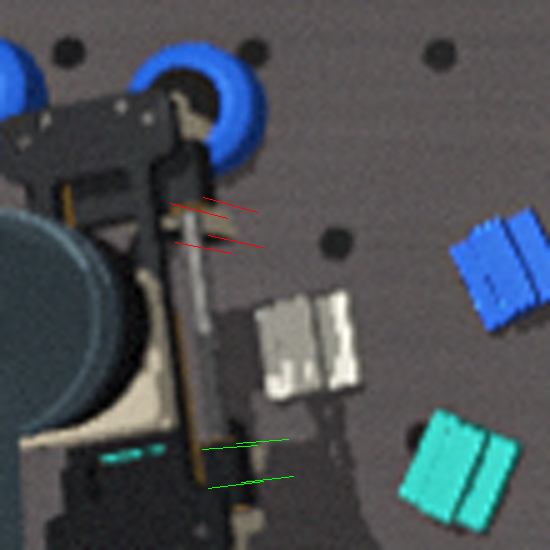

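```bash
python3 - <<'E'
from h import *
print(r.tips_ahead,[a for a in dir(r) if a[0]!='_'])
im=cv2.imread('pics/s5.png');c=im[150:200,425:475].astype(float)
c=np.clip((c-40)*3,0,255).astype(np.uint8)
cv2.imwrite('pics/s5d.png',cv2.resize(c,None,fx=10,fy=10,interpolation=cv2.INTER_CUBIC))
E
```

```text
0.017 ['Unreachable', 'hand_in', 'state', 'tips_ahead']
```

View pics/s5d.png

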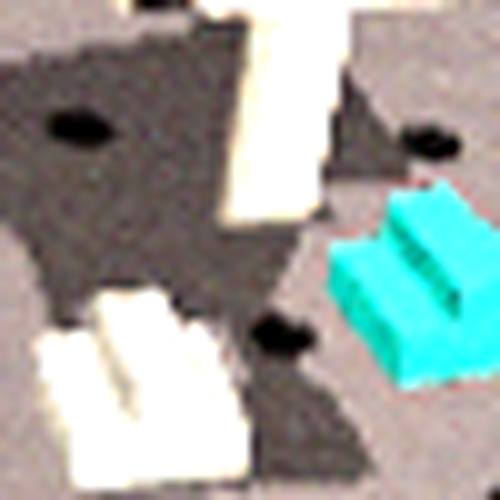

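```bash
python3 - <<'E'
from h import *
im=cv2.imread('pics/t5.png')[200:285,175:240].astype(float)
im=np.clip((im-30)*2,0,255).astype(np.uint8)
cv2.imwrite('pics/t5d.png',cv2.resize(im,None,fx=9,fy=9,interpolation=cv2.INTER_CUBIC)[:600])
E
```

```text
(no output)
```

View pics/t5d.png

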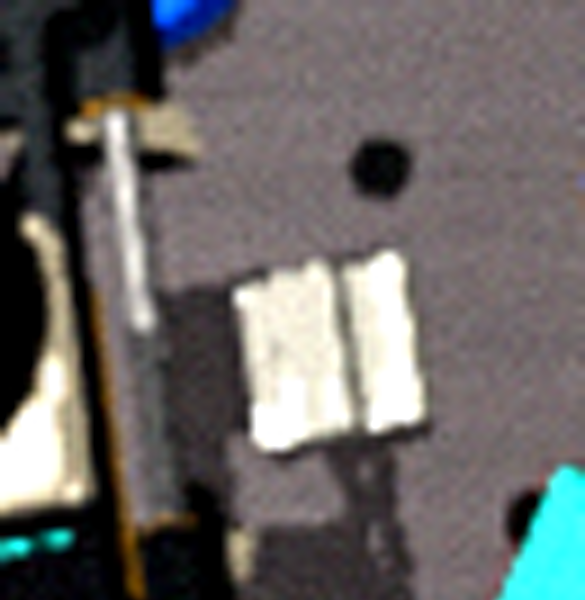

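```bash
python3 - <<'E'
from h import *
for pt in((195.6,213.3),(197.2,217.2)): print(tri(np.array(pt),np.array((448.2,171.8))))
s=r.state();R=cv2.Rodrigues(s['tcp_rot'])[0];print(s['position'],s['position']+R@[.064,.0075,.017],s['joint_positions'],s['time_s'])
E
```

```text
(array([0.5225185 , 0.31556922, 0.10780109]), np.float64(0.09719558688499319))
(array([0.51401045, 0.31535697, 0.1012647 ]), np.float64(0.7932115648659988))
[0.46541427 0.3132505  0.08367211] [0.52969954 0.31826617 0.06683475] [3.93542644e-01 3.77554950e-01 1.66544808e+00 1.03075920e-04
 1.09590529e+00 1.99217596e-01] 2.3
```

{"method": "step_arm", "body": {
  "rows": [0.05,0.12,0.2,0,0,0,0,0,0,0.2,0,0,0,0,0,0,0.2,0,0,0,0,0,0,0.2,0,0,0,0,0,0,0.2,0,0,0,0,0,0,0,0,0,0,0,0,0,0,0,0,0,0,0,0,0,0,0,0,0]
}}

```text
time_s: 2.97
position: [0.468, 0.3079, 0.042]
tcp_rot: [3.127, 0.301, -0.0]
wrist_force: [0.4, 0.4, -0.2]
width: 0.0929
```

```bash
cat > ov.py <<'E'
import sys
from h import *
tag=sys.argv[1]
s=r.state();R=cv2.Rodrigues(s['tcp_rot'])[0];print(s['position'],s['width'],s['wrist_force'])
hw=s['width']/2
for n in('scene','top'):
    im=cap(n,n[0]+tag+'.png');k=6
    q=proj(n,s['position']+R@[0,0,.017])[0].astype(int)
    x,y=max(q[0]-50,0),max(q[1]-50,0);w,h=100,95
    c=cv2.resize(im[y:y+h,x:x+w,::-1],None,fx=k,fy=k,interpolation=cv2.INTER_CUBIC)
    print(n,'off',x,y)
    for dx,col in((hw,(0,0,255)),(-hw,(0,255,0))):
      for dy in(-.0075,.0075):
        a=(proj(n,s['position']+R@[dx,dy,.017])[0]-[x,y]+.5)*k;b=(proj(n,s['position']+R@[dx,dy,.0])[0]-[x,y]+.5)*k
        cv2.line(c,tuple(a.astype(int).tolist()),tuple(b.astype(int).tolist()),col,1)
    cv2.imwrite('pics/%s%sc.png'%(n[0],tag),c)
E
python3 ov.py 6; python3 go.py .4676 .3082 .021 .197
```

```text
[0.46799788 0.30793597 0.04196687] 0.0928594825366429 [ 0.41056046  0.44938624 -0.24458784]
scene off 389 135
top off 159 188
t3.07 tcp [0.4683 0.308  0.0424] yaw0.1920 z [ 0.0007  0.0003 -1.    ] F [ 0.094  -0.2718 -0.221 ] w0.0928
turn toolz -0.0050; then shift units x -0.016 y -0.008 z 0.535 yaw->0.197
```

View pics/s6c.png

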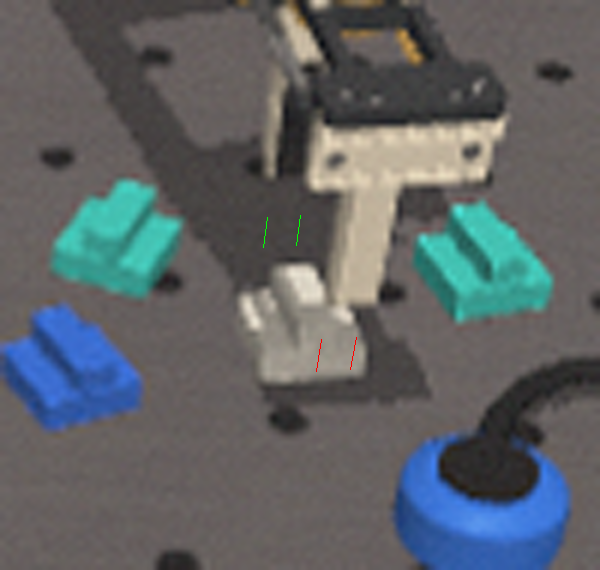

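View pics/t6c.png

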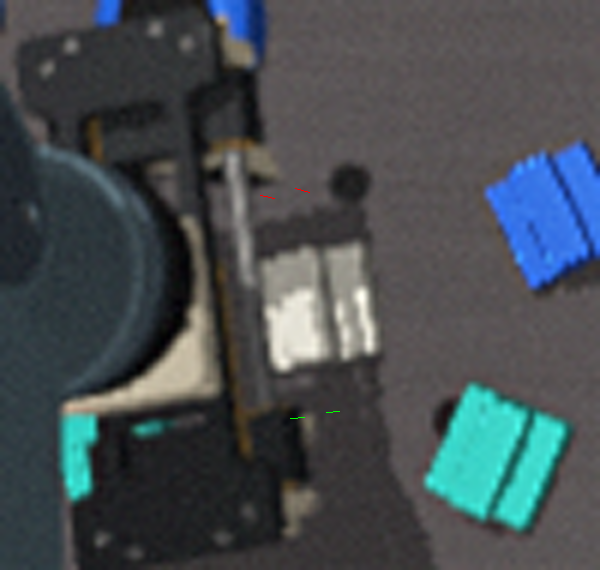

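The finger tips look about 38 mm higher in both views than the reported TCP implies. I'll descend slowly, watching the force and the pictures.

{"method": "step_arm", "body": {
  "rows": [0,0,0.1,0,0,0,0,0,0,0.1,0,0,0,0,0,0,0.1,0,0,0,0,0,0,0.1,0,0,0,0,0,0,0.1,0,0,0,0,0,0,0,0,0,0,0,0,0,0,0,0,0,0,0,0,0,0,0,0,0]
}}

```text
time_s: 3.73
position: [0.468, 0.3079, 0.022]
tcp_rot: [3.127, 0.301, -0.0]
wrist_force: [0.2, 0.0, -0.2]
width: 0.0926
```

```bash
python3 ov.py 7; python3 go.py .4676 .3082 .021 .197
```

```text
[0.46799753 0.30789874 0.02203393] 0.09264783257433704 [ 0.23562127  0.02682099 -0.22388409]
scene off 388 141
top off 162 188
t3.83 tcp [0.4681 0.308  0.0223] yaw0.1920 z [ 0.0004  0.0002 -1.    ] F [-0.2846 -1.1857 -0.0437] w0.0931
turn toolz -0.0050; then shift units x -0.012 y -0.008 z 0.031 yaw->0.197
```

View pics/s7c.png

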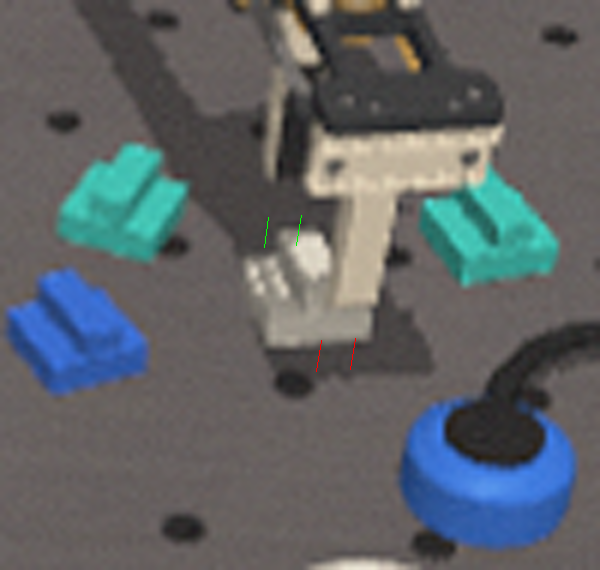

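View pics/t7c.png

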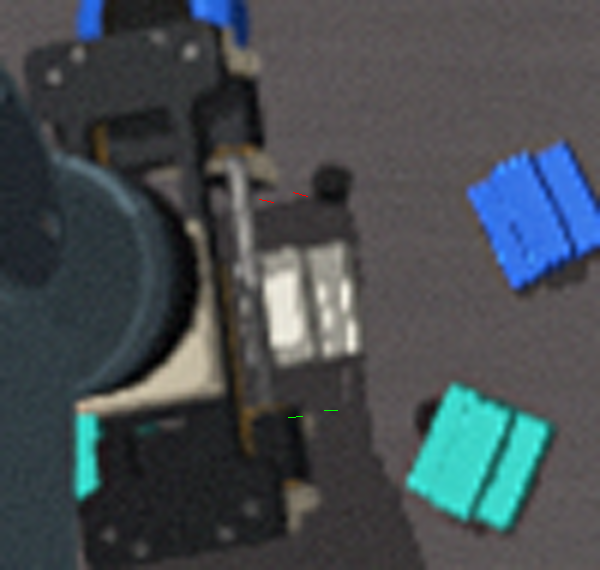

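{"method": "step_arm", "body": {
  "rows": [0,0,0.03,0,0,0,0,0,0,0.03,0,0,0,0,0,0,0.03,0,0,0,0,0,0,0.03,0,0,0,0,0,0,0.03,0,0,0,0,0,0,0,0,0,0,0,0,0,0,0,0,0,0,0,0,0,0,0,0,0]
}}

```text
time_s: 4.5
position: [0.468, 0.3079, 0.016]
tcp_rot: [3.127, 0.301, 0.0]
wrist_force: [0.3, -0.7, 0.3]
width: 0.0926
```

{"method": "step_arm", "body": {
  "rows": [0,0,0.05,0,0,0,0,0,0,0.05,0,0,0,0,0,0,0.05,0,0,0,0,0,0,0.05,0,0,0,0,0,0,0.05,0,0,0,0,0,0,0.05,0,0,0,0,0,0,0,0,0,0,0,0,0,0,0,0,0,0]
}}

```text
time_s: 5.17
position: [0.4678, 0.3078, 0.0039]
tcp_rot: [3.127, 0.301, -0.001]
wrist_force: [0.0, -0.3, 0.6]
width: 0.0931
```

```bash
python3 ov.py 8; python3 go.py .4676 .3082 .021 .197
```

```text
[0.46779823 0.30779925 0.00385315] 0.09310548088075275 [ 0.04637423 -0.29566683  0.64944836]
scene off 387 146
top off 164 188
t5.27 tcp [0.468  0.3079 0.0041] yaw0.1920 z [ 0.0001  0.     -1.    ] F [ 0.0844 -0.1587 -0.0743] w0.0929
turn toolz -0.0050; then shift units x -0.008 y -0.009 z -0.423 yaw->0.197
```

View pics/s8c.png

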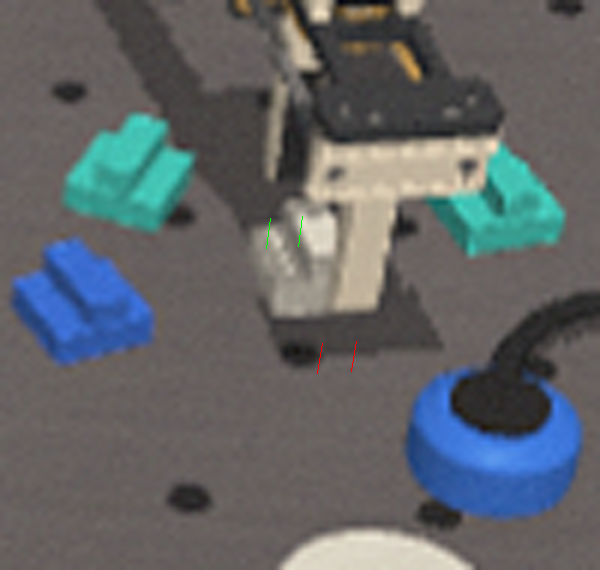

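View pics/t8c.png

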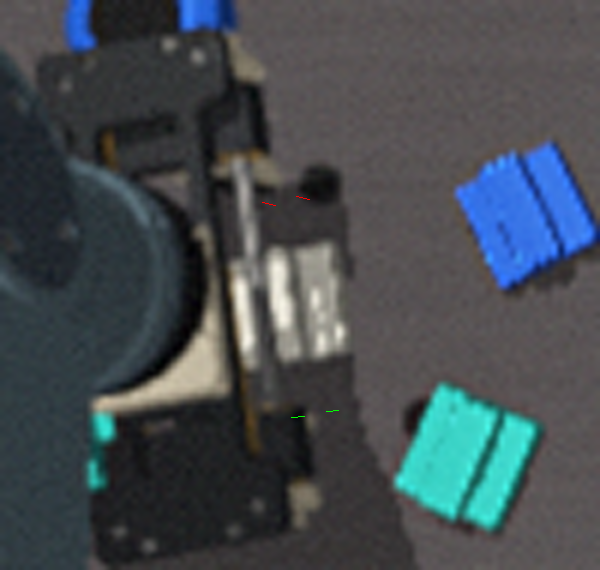

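```bash
python3 - <<'E'
import cv2,numpy as np
for f,(x,y,w,h),o in(('t8',(190,205,40,70),'t8e'),('s8',(425,160,45,45),'s8e')):
    c=cv2.imread(f'pics/{f}.png')[y:y+h,x:x+w].astype(float);c=np.clip((c-25)*2,0,255).astype(np.uint8)
    k=8 if f[0]=='t' else 12
    c=cv2.resize(c,None,fx=k,fy=k,interpolation=cv2.INTER_CUBIC)
    for i in range(0,w,5): cv2.line(c,(i*k,0),(i*k,6),(0,255,255),1)
    for i in range(0,h,5): cv2.line(c,(0,i*k),(6,i*k),(0,255,255),1)
    cv2.imwrite(f'pics/{o}.png',c)
E
```

```text
(no output)
```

View pics/t8e.png

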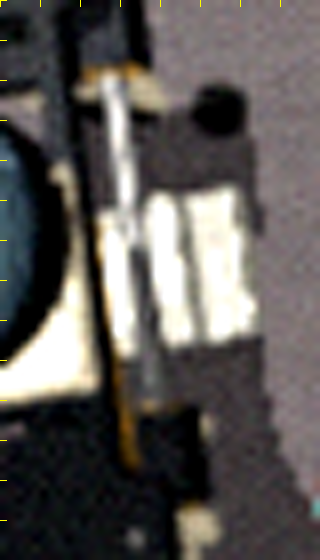

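View pics/s8e.png

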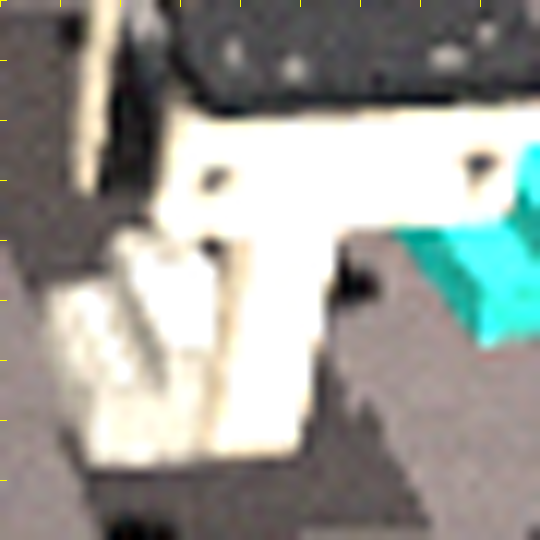

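```bash
python3 - <<'E'
from h import *
s=r.state();R=cv2.Rodrigues(s['tcp_rot'])[0]
ps=np.array((425+220/12-.5,160+455/12-.5))
for a in((160,90),(170,95),(172,105)):
    pt=np.array((190+a[0]/8-.5,205+a[1]/8-.5));x,e=tri(pt,ps);print(x,e,'tool frame',R.T@(x-s['position']))
E
```

```text
[0.52417147 0.31136551 0.02835581] 0.4268459255342236 tool frame [ 0.05581785  0.00733224 -0.02425365]
[0.52269061 0.3101972  0.02659945] 1.0174250835822818 tool frame [ 0.05414111  0.0081965  -0.02249745]
[0.51971378 0.31044346 0.02423229] 1.110030553493857 tool frame [ 0.05126577  0.00738673 -0.02013053]
```

```bash
python3 - <<'E'
from h import *
s=r.state();R=cv2.Rodrigues(s['tcp_rot'])[0]
for a in((205,415),(210,435),(205,500),(220,520),(215,545),(165,92),(170,100)):
    pt=np.array((190+a[0]/8-.5,205+a[1]/8-.5))
    for z in (.027,.1): x=atz('top',pt,z);print(a,z,x,R.T@(x-s['position']))
# scene rear finger
for a in((75,190),(100,190)):
    pt=np.array((425+a[0]/12-.5,160+a[1]/12-.5));x=atz('scene',pt,.027);print(a,x,R.T@(x-s['position']))
E
```

```text
(205, 415) 0.027 [0.42310254 0.2909951  0.027     ] [-0.04728114  0.00804106 -0.02290682]
(205, 415) 0.1 [0.42479472 0.2669851  0.1       ] [-0.05019561  0.03193159 -0.09590745]
(210, 435) 0.027 [0.41698205 0.28910323 0.027     ] [-0.05365018  0.00873017 -0.02290738]
(210, 435) 0.1 [0.4191675  0.26524571 0.1       ] [-0.05605134  0.03256516 -0.09590797]
(205, 500) 0.027 [0.39705628 0.28966436 0.027     ] [-0.0731027   0.00437687 -0.02290901]
(205, 500) 0.1 [0.40084763 0.26576161 0.1       ] [-0.07393609  0.02856271 -0.09590946]
(220, 520) 0.027 [0.39103533 0.28464397 0.027     ] [-0.07997105  0.008156   -0.02290966]
(220, 520) 0.1 [0.39531194 0.26114584 0.1       ] [-0.08025089  0.03203727 -0.09591006]
(215, 545) 0.027 [0.38339682 0.2858323  0.027     ] [-0.08724241  0.00553183 -0.02291026]
(215, 545) 0.1 [0.38828905 0.2622384  0.1       ] [-0.08693622  0.02962459 -0.09591061]
(165, 92) 0.027 [0.52373469 0.30910875 0.027     ] [ 0.05495832  0.00946419 -0.02289795]
(165, 92) 0.1 [0.51731647 0.2836389  0.1       ] [ 0.04380392  0.03324003 -0.0958993 ]
(170, 100) 0.027 [0.52121807 0.30736435 0.027     ] [ 0.05215506  0.01069628 -0.02289822]
(170, 100) 0.1 [0.51500268 0.28203509 0.1       ] [ 0.04122659  0.03437282 -0.09589954]
(75, 190) [0.42485527 0.28690557 0.027     ] [-0.04634104  0.01238991 -0.02290681]
(100, 190) [0.42438169 0.29252659 0.027     ] [-0.04573324  0.00678181 -0.02290667]
```

Triangulating the tip corners puts the fingers correctly centred in tool x and y (±47 to ±56 mm), but the tips sit at tool z ≈ −23 mm instead of +17. There was no contact at a nominal tip height below zero, which agrees. So true tip height ≈ reported z + 23 mm, and I'll work with that, confirming by force and pictures.

{"method": "step_arm", "body": {
  "rows": [0,0,0.08,0,0,0,0,0,0,0.08,0,0,0,0,0,0,0.08,0,0,0,0,0,0,0.08,0,0,0,0,0,0,0.05,0,0,0,0,0,0,0.05,0,0,0,0,0,0,0,0,0,0,0,0,0,0,0,0,0,0]
}}

```text
time_s: 5.93
position: [0.4678, 0.3078, -0.0129]
tcp_rot: [3.127, 0.301, -0.0]
wrist_force: [0.1, -0.8, 0.1]
width: 0.0932
```

```bash
python3 ov.py 9; python3 go.py .4676 .3082 -.016 .197
```

```text
[ 0.46782431  0.30783992 -0.01290601] 0.09316688590106816 [ 0.08657149 -0.84516925  0.14724154]
scene off 387 151
top off 166 188
t6.03 tcp [ 0.468   0.3079 -0.0127] yaw0.1920 z [ 0.0001  0.0001 -1.    ] F [-0.3918  0.8089 -0.5489] w0.0931
turn toolz -0.0050; then shift units x -0.009 y -0.009 z 0.083 yaw->0.197
```

View pics/s9c.png

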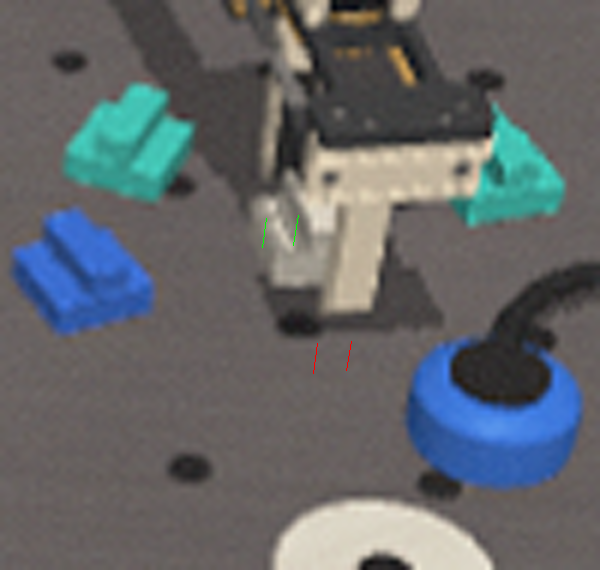

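{"method": "step_arm", "body": {
  "rows": [0,0,0.05,0,0,0,0,0,0,0.05,0,0,0,60,0,0,0,0,0,0,90,0,0,0,0,0,0,110,0,0,0,0,0,0,125,0,0,0,0,0,0,140,0,0,0,0,0,0,170,0,0,0,0,0,0,200],
  "grip_force": 40
}}

```text
time_s: 6.7
position: [0.468, 0.3079, -0.0167]
tcp_rot: [3.127, 0.301, 0.0]
wrist_force: [0.3, 0.8, -0.4]
width: 0.0508
```

```bash
python3 ov.py 10; python3 go.py
```

```text
[ 0.46795637  0.30789148 -0.01669174] 0.05078392385610244 [ 0.34165982  0.81236333 -0.38792341]
scene off 386 152
top off 167 188
t6.80 tcp [ 0.4676  0.3078 -0.0167] yaw0.1920 z [-0.0006 -0.0001 -1.    ] F [-1.7882  0.0372  1.4812] w0.0457
```

View pics/s10c.png

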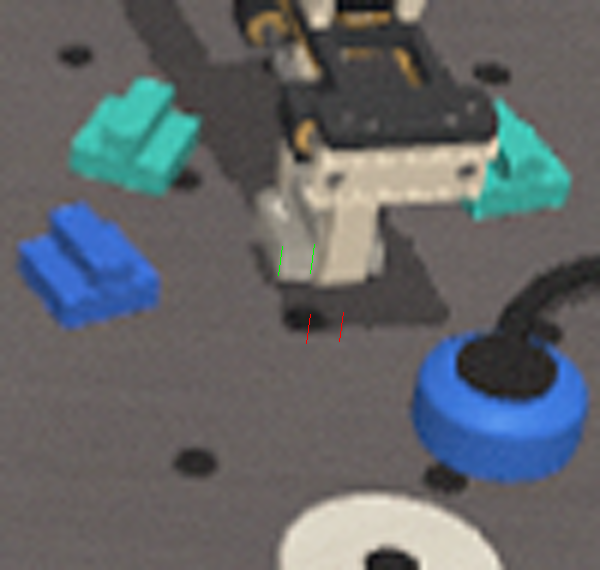

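{"method": "step_arm", "body": {
  "rows": [0,0,0,0,0,0,200,0,0,-0.2,0,0,0,200,0,0,-0.5,0,0,0,200,0,0,-0.6,0,0,0,200,0,0,-0.6,0,0,0,200,0,0,-0.6,0,0,0,200,0,0,-0.2,0,0,0,200,0,0,0,0,0,0,200]
}}

```text
time_s: 7.47
position: [0.4695, 0.3085, 0.0936]
tcp_rot: [-3.126, -0.301, -0.007]
wrist_force: [-0.1, 0.1, -4.2]
width: 0.0456
```

```bash
python3 go.py .644 -.1367 .08 .244
```

```text
t7.47 tcp [0.4695 0.3085 0.0936] yaw0.1921 z [ 0.0046  0.0018 -1.    ] F [-0.093   0.1212 -4.1921] w0.0456
turn toolz -0.0519; then shift units x 1.544 y 11.855 z 0.340 yaw->0.244
```

{"method": "step_arm", "body": {
  "rows": [0,0,0,0,0,-0.052,200,0.1,0.5,0,0,0,0,200,0.13,0.8,0,0,0,0,200,0.13,0.9,0,0,0,0,200,0.13,0.9,0,0,0,0,200,0.13,0.9,0,0,0,0,200,0.13,0.9,0,0,0,0,200,0.13,0.9,0,0,0,0,200]
}}

```text
time_s: 8.13
position: [0.5571, 0.0896, 0.0891]
tcp_rot: [-3.118, -0.382, 0.005]
wrist_force: [0.5, 1.1, -3.1]
width: 0.0453
```

{"method": "step_arm", "body": {
  "rows": [0.13,0.9,0,0,0,0,200,0.13,0.9,0,0,0,0,200,0.13,0.9,0,0,0,0,200,0.13,0.9,0,0,0,0,200,0.13,0.9,0,0,0,0,200,0.1,0.8,0,0,0,0,200,0,0.5,0,0,0,0,200,0,0,0,0,0,0,200]
}}

```text
time_s: 8.8
position: [0.6432, -0.1317, 0.0884]
tcp_rot: [3.118, 0.376, -0.004]
wrist_force: [0.3, -0.2, -4.3]
width: 0.0459
```

```bash
python3 go.py .644 -.1367 .02 .244
```

```text
t8.80 tcp [ 0.6432 -0.1317  0.0884] yaw0.2398 z [-0.0022 -0.0012 -1.    ] F [ 0.3367 -0.2243 -4.284 ] w0.0459
turn toolz -0.0042; then shift units x -0.011 y 0.126 z 1.710 yaw->0.244
```

{"method": "step_arm", "body": {
  "rows": [0,0.05,0.3,0,0,-0.004,200,0,0,0.4,0,0,0,200,0,0,0.4,0,0,0,200,0,0,0.4,0,0,0,200,0,0,0.2,0,0,0,200,0,0,0,0,0,0,200,0,0,0,0,0,0,200,0,0,0,0,0,0,200]
}}

```text
time_s: 9.47
position: [0.6442, -0.1282, 0.0237]
tcp_rot: [3.117, 0.389, 0.001]
wrist_force: [1.1, -0.4, -2.9]
width: 0.0455
```

```bash
python3 go.py .644 -.1367 -.002 .244; python3 ov.py 11; python3 go.py .644 -.1367 -.002 .244
```

```text
t9.47 tcp [ 0.6442 -0.1282  0.0237] yaw0.2486 z [ 0.0008 -0.0002 -1.    ] F [ 1.0806 -0.386  -2.9297] w0.0455
turn toolz 0.0046; then shift units x -0.056 y 0.205 z 0.642 yaw->0.244
[ 0.64418692 -0.12818724  0.02368196] 0.04550410366923539 [ 1.08058287 -0.38597687 -2.92969694]
scene off 215 174
top off 332 121
t9.57 tcp [ 0.6447 -0.1286  0.0244] yaw0.2483 z [ 0.002  -0.0007 -1.    ] F [-0.7612  0.4196 -3.4564] w0.0455
turn toolz 0.0043; then shift units x -0.065 y 0.192 z 0.660 yaw->0.244
```

View pics/s11c.png

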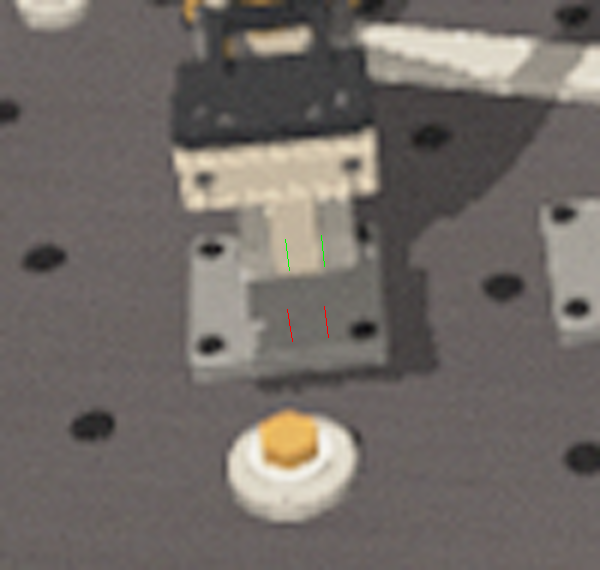

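View pics/t11c.png

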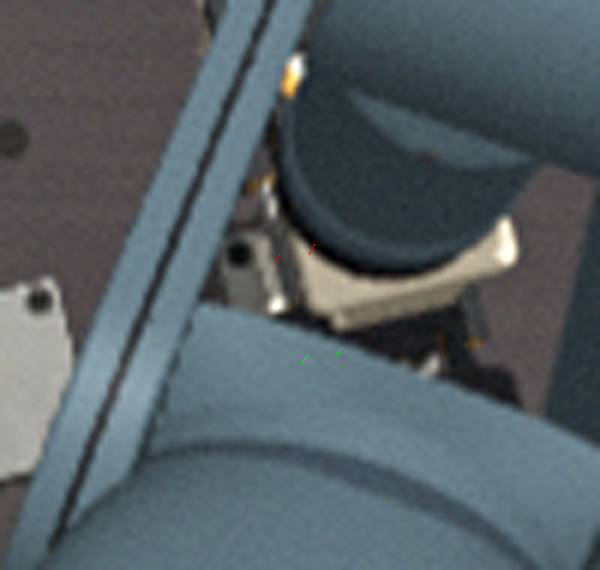

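{"method": "step_arm", "body": {
  "rows": [-0.06,0.19,0,0,0,0.004,200,0,0,0.15,0,0,0,200,0,0,0.15,0,0,0,200,0,0,0.15,0,0,0,200,0,0,0.1,0,0,0,200,0,0,0.05,0,0,0,200,0,0,0,0,0,0,200,0,0,0,0,0,0,200]
}}

```text
time_s: 10.23
position: [0.6432, -0.1364, -0.001]
tcp_rot: [-3.118, -0.382, 0.001]
wrist_force: [-0.5, -1.0, -4.6]
width: 0.0457
```

```bash
python3 go.py .644 -.1367 -.0045 .244;
```

```text
t10.23 tcp [ 0.6432 -0.1364 -0.001 ] yaw0.2441 z [-0.0004  0.0002 -1.    ] F [-0.4984 -1.0358 -4.611 ] w0.0457
turn toolz 0.0001; then shift units x 0.017 y 0.012 z 0.087 yaw->0.244
```

{"method": "step_arm", "body": {
  "rows": [0.02,0.01,0.03,0,0,0,200,0,0,0.03,0,0,0,200,0,0,0.02,0,0,0,200,0,0,0.01,0,0,0,200,0,0,0,0,0,0,200,0,0,0,0,0,0,200,0,0,0,0,0,0,200,0,0,0,0,0,0,200]
}}

```text
time_s: 10.9
position: [0.6443, -0.1367, -0.0042]
tcp_rot: [3.118, 0.382, 0.0]
wrist_force: [0.4, 0.1, -2.7]
width: 0.0458
```

```bash
python3 go.py .644 -.1367 -.0045 .244;
```

```text
t10.90 tcp [ 0.6443 -0.1367 -0.0042] yaw0.2440 z [ 0.0002 -0.0001 -1.    ] F [ 0.4174  0.0931 -2.7091] w0.0458
turn toolz 0.0000; then shift units x -0.006 y -0.003 z 0.006 yaw->0.244
```

{"method": "step_arm", "body": {
  "rows": [0,0,0.01,0,0,0,200,0,0,0.01,0,0,0,200,0,0,0,0,0,0,200,0,0,0,0,0,0,200,0,0,0,0,0,0,200,0,0,0,0,0,0,200,0,0,0,0,0,0,200,0,0,0,0,0,0,200]
}}

```text
time_s: 11.57
position: [0.6443, -0.1368, -0.0047]
tcp_rot: [3.118, 0.382, 0.001]
wrist_force: [-1.4, 0.9, 3.2]
width: 0.0459
```

```bash
python3 go.py;python3 ov.py 12
```

```text
t11.57 tcp [ 0.6443 -0.1368 -0.0047] yaw0.2440 z [ 0.0004 -0.0002 -1.    ] F [-1.408   0.9453  3.2359] w0.0459
[ 0.64430079 -0.13677767 -0.00471551] 0.04587296213760968 [-1.40802062  0.94534884  3.23593823]
scene off 213 182
top off 334 124
```

View pics/s12c.png

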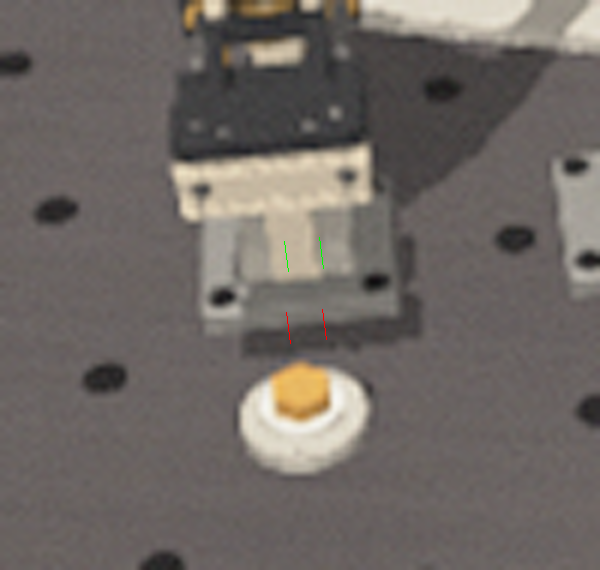

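{"method": "step_arm", "body": {
  "rows": [0,0,0,0,0,0,120,0,0,0,0,0,0,100,0,0,0,0,0,0,60,0,0,0,0,0,0,60,0,0,-0.3,0,0,0,60,0,0,-0.6,0,0,0,60,0,0,-0.8,0,0,0,60,0,0,-0.8,0,0,0,60]
}}

```text
time_s: 12.33
position: [0.6436, -0.1365, 0.0959]
tcp_rot: [-3.117, -0.382, 0.002]
wrist_force: [0.8, -0.5, -0.0]
width: 0.0709
```

```bash
python3 go.py .436 .114 .08 .6
```

```text
t12.33 tcp [ 0.6436 -0.1365  0.0959] yaw0.2439 z [-0.0015  0.0006 -1.    ] F [ 0.8402 -0.5474 -0.0091] w0.0709
turn toolz -0.3561; then shift units x -0.748 y -8.099 z 0.398 yaw->0.600
```

```bash
python3 go.py .436 .114 .06 .244
```

```text
t12.33 tcp [ 0.6436 -0.1365  0.0959] yaw0.2439 z [-0.0015  0.0006 -1.    ] F [ 0.8402 -0.5474 -0.0091] w0.0709
turn toolz -0.0001; then shift units x -3.523 y -7.331 z 0.898 yaw->0.244
```

{"method": "step_arm", "body": {
  "rows": [-0.3,-0.6,0,0,0,0,60,-0.4,-0.8,0,0,0,0,60,-0.4,-0.8,0,0,0,0,60,-0.4,-0.8,0,0,0,0,60,-0.4,-0.8,0,0,0,0,60,-0.4,-0.8,0,0,0,0,60,-0.4,-0.8,0,0,0,0,60,-0.4,-0.8,0,0,0,0,60]
}}

```text
time_s: 13.0
position: [0.4631, 0.075, 0.0958]
tcp_rot: [3.118, 0.382, 0.002]
wrist_force: [0.6, -0.1, -0.2]
width: 0.0708
```

{"method": "step_arm", "body": {
  "rows": [-0.3,-0.7,0.2,0,0,0,60,-0.1,-0.4,0.3,0,0,0,60,0,0,0.3,0,0,0,60,0,0,0.2,0,0,0,60,0,0,0,0,0,0,60,0,0,0,0,0,0,60,0,0,0,0,0,0,60,0,0,0,0,0,0,60]
}}

```text
time_s: 13.67
position: [0.4388, 0.1123, 0.0555]
tcp_rot: [3.118, 0.381, 0.002]
wrist_force: [-0.6, -0.6, 0.2]
width: 0.071
```

```bash
python3 go.py .436 .114 -.016 .244;python3 ov.py 13
```

```text
t13.67 tcp [0.4388 0.1123 0.0555] yaw0.2430 z [ 0.0013 -0.     -1.    ] F [-0.6371 -0.6053  0.2042] w0.0710
turn toolz -0.0010; then shift units x -0.057 y -0.058 z 1.788 yaw->0.244
[0.43878522 0.11229977 0.05550471] 0.07098722333448088 [-0.63714538 -0.60529791  0.20424145]
scene off 316 121
top off 236 201
```

View pics/s13.png

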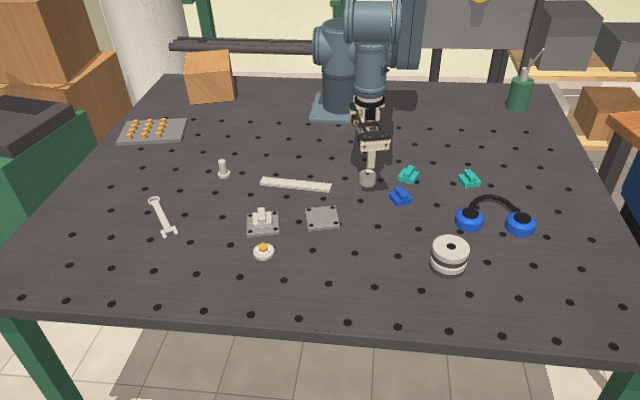

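View pics/t13.png

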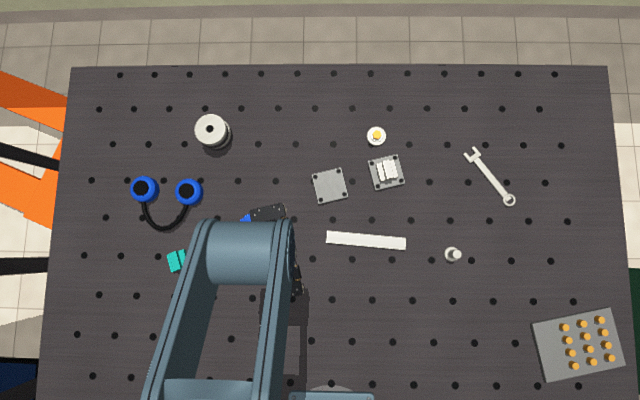

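The ridged block stands on plate_a, around top (386,171) and scene (262,217). Now checking its pose.

```bash
python3 - <<'E'
import cv2
t=cv2.imread('pics/t13.png')[145:200,355:415];s=cv2.imread('pics/s13.png')[195:250,235:295]
a=cv2.resize(t,None,fx=6,fy=6,interpolation=cv2.INTER_CUBIC);b=cv2.resize(s,None,fx=6,fy=6,interpolation=cv2.INTER_CUBIC)
cv2.imwrite('pics/c13.png',cv2.hconcat([a,b]))
E
python3 - <<'E'
from fit import *
import fit
# overlay predicted ridge at target
P=[.644,-.1367,.244]
for n,(x,y),f in(('top',(355,145),'t'),('scene',(235,195),'s')):
    im=cv2.imread(f'pics/{f}13.png')[y:y+55,x:x+60];c=cv2.resize(im,None,fx=6,fy=6,interpolation=cv2.INTER_CUBIC)
    R=np.array([[np.cos(P[2]),-np.sin(P[2]),0],[np.sin(P[2]),np.cos(P[2]),0],[0,0,1]])
    for V in MOD['ridge']:
        q=(proj(n,V@R.T+[P[0],P[1],.012+ZO])-[x,y]+.5)*6
        for i in range(8):
            for j in range(i):
                if np.sum(np.abs(V[i]-V[j])>1e-9)==1: cv2.line(c,tuple(q[i].astype(int).tolist()),tuple(q[j].astype(int).tolist()),(0,0,255),1)
    cv2.imwrite(f'pics/{f}13o.png',c)
a=cv2.hconcat([cv2.imread('pics/t13o.png'),cv2.imread('pics/s13o.png')]);cv2.imwrite('pics/o13.png',a)
E
```

```text
(no output)
```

View pics/c13.png

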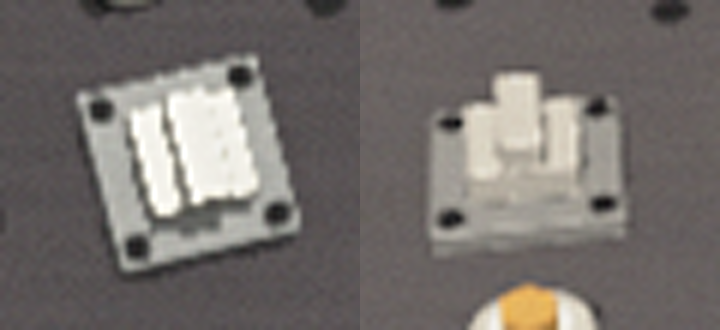

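View pics/o13.png

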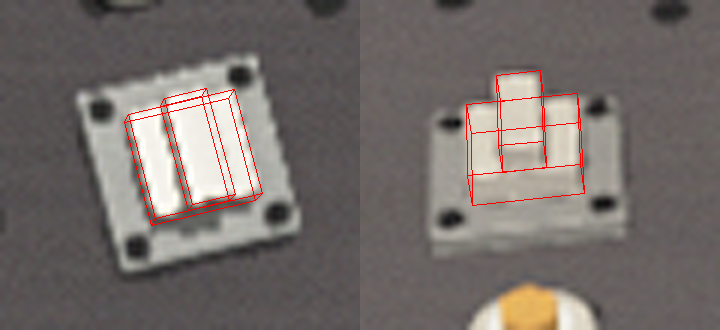

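The ridge sits within about 1 mm of centre, upright, with its ridge along plate x. Now the puck.

{"method": "step_arm", "body": {
  "rows": [-0.06,-0.05,0.2,0,0,0,60,0,0,0.3,0,0,0,60,0,0,0.3,0,0,0,60,0,0,0.3,0,0,0,60,0,0,0.3,0,0,0,60,0,0,0.2,0,0,0,60,0,0,0.1,0,0,0,60,0,0,0,0,0,0,60]
}}

```text
time_s: 14.43
position: [0.4341, 0.1141, -0.0141]
tcp_rot: [-3.118, -0.382, 0.003]
wrist_force: [-0.5, -0.2, -0.8]
width: 0.0705
```

```bash
python3 go.py .436 .114 -.016 .244
```

```text
t14.43 tcp [ 0.4341  0.1141 -0.0141] yaw0.2439 z [-0.002 -0.    -1.   ] F [-0.5224 -0.202  -0.773 ] w0.0705
turn toolz -0.0001; then shift units x 0.045 y 0.014 z 0.049 yaw->0.244
```

{"method": "step_arm", "body": {
  "rows": [0,0,0.03,0,0,0,60,0,0,0,0,0,0,90,0,0,0,0,0,0,110,0,0,0,0,0,0,125,0,0,0,0,0,0,140,0,0,0,0,0,0,180,0,0,0,0,0,0,200,0,0,0,0,0,0,200]
}}

```text
time_s: 15.1
position: [0.4352, 0.1142, -0.014]
tcp_rot: [3.118, 0.382, 0.001]
wrist_force: [-1.5, -0.8, 4.7]
width: 0.0449
```

```bash
python3 go.py .436 .114 -.016 .244;python3 ov.py 14
```

```text
t15.10 tcp [ 0.4352  0.1142 -0.014 ] yaw0.2440 z [ 0.0005 -0.0001 -1.    ] F [-1.4622 -0.8489  4.6687] w0.0449
turn toolz 0.0000; then shift units x 0.019 y 0.009 z 0.049 yaw->0.244
[ 0.43517875  0.11415279 -0.01402923] 0.04491331267349611 [-1.46223272 -0.8488895   4.66867172]
scene off 316 141
top off 238 202
```

View pics/s14c.png

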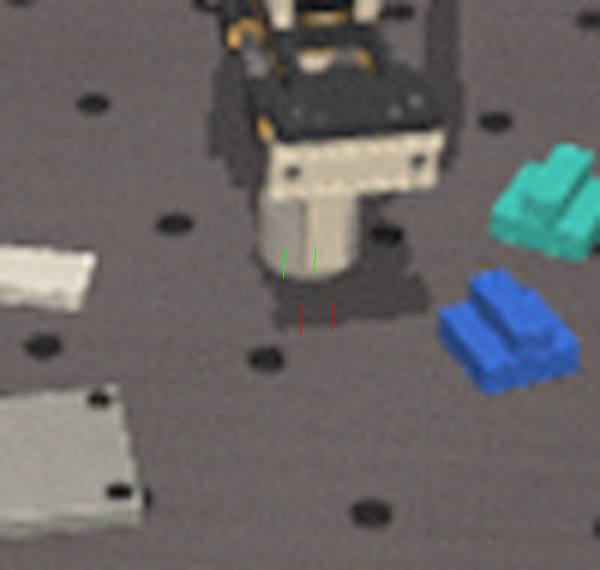

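{"method": "step_arm", "body": {
  "rows": [0,0,-0.1,0,0,0,200,0,0,-0.3,0,0,0,200,0,0,-0.5,0,0,0,200,0,0,-0.6,0,0,0,200,0,0,-0.5,0,0,0,200,0,0,-0.3,0,0,0,200,0,0,0,0,0,0,200,0,0,0,0,0,0,200]
}}

```text
time_s: 15.87
position: [0.4349, 0.1142, 0.0776]
tcp_rot: [3.118, 0.382, 0.001]
wrist_force: [-0.7, 0.3, -4.1]
width: 0.0451
```

```bash
python3 go.py .6078 .0086 .03 .244;python3 ov.py 15
```

```text
t15.87 tcp [0.4349 0.1142 0.0776] yaw0.2440 z [ 0.0005  0.     -1.    ] F [-0.7339  0.2904 -4.0546] w0.0451
turn toolz 0.0000; then shift units x 3.557 y 3.606 z 1.190 yaw->0.244
[0.43487661 0.11417508 0.07758849] 0.045079940994771285 [-0.73392964  0.2903602  -4.05462126]
scene off 317 114
top off 234 202
```

View pics/s15c.png

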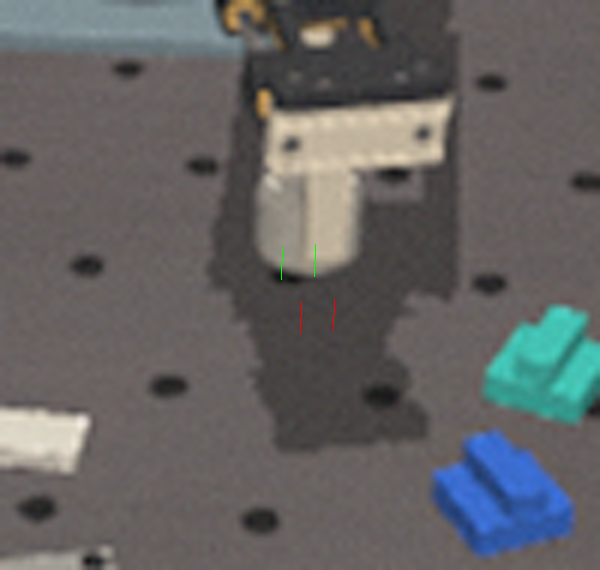

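```bash
python3 - <<'E'
from fit import *
s=r.state();R=cv2.Rodrigues(s['tcp_rot'])[0];p=s['position']
x,y,k=317,114,6
c=cv2.resize(cv2.imread('pics/s15.png')[y:y+95,x:x+100],None,fx=k,fy=k,interpolation=cv2.INTER_CUBIC)
def L(P,col,cl=True):
    q=((proj('scene',P)-[x,y]+.5)*k).astype(np.int32);cv2.polylines(c,[q],cl,col,1)
zb=.0776+.014 # puck underside z (lift)
for z in(zb,zb+.03): L(circ(.023,z,z)[:32]+[p[0],p[1],ZO],(0,0,255))
for dx in(.0225,.0325): L([p+R@np.array([dx,a,b]) for a,b in((-.01,-.023),(.01,-.023),(.01,-.06),(-.01,-.06))],(0,255,0))
cv2.imwrite('pics/s15o.png',c)
E
```

```text
(no output)
```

View pics/s15o.png

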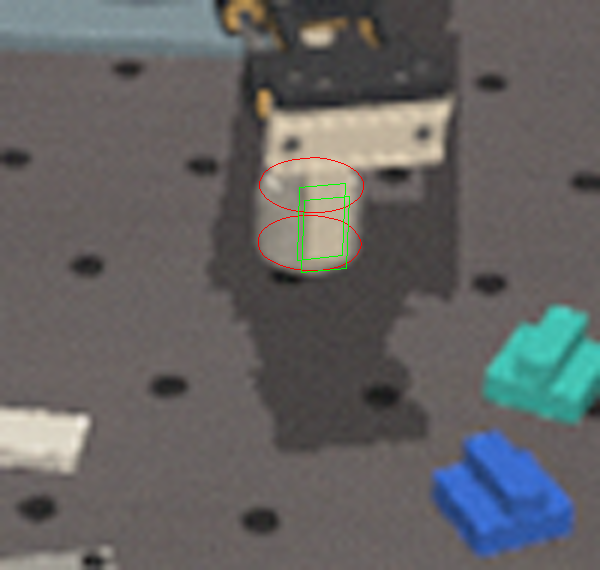

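{"method": "step_arm", "body": {
  "rows": [0.4,0.4,0,0,0,0,200,0.6,0.6,0,0,0,0,200,0.6,0.6,0,0,0,0,200,0.6,0.6,0.1,0,0,0,200,0.6,0.6,0.3,0,0,0,200,0.5,0.5,0.3,0,0,0,200,0.26,0.3,0.3,0,0,0,200,0,0,0,0,0,0,200]
}}

```text
time_s: 16.63
position: [0.6084, 0.0065, 0.033]
tcp_rot: [-3.118, -0.379, 0.007]
wrist_force: [-0.3, 0.2, -2.7]
width: 0.0451
```

{"method": "step_arm", "body": {
  "rows": [0,0,0,0,0,0,200,0,0,0.1,0,0,0,200,0,0,0.2,0,0,0,200,0,0,0.2,0,0,0,200,0,0,0,0,0,0,200,0,0,0,0,0,0,200,0,0,0,0,0,0,200,0,0,0,0,0,0,200]
}}

```text
time_s: 17.3
position: [0.6082, 0.009, 0.0182]
tcp_rot: [3.118, 0.383, 0.001]
wrist_force: [1.0, 0.6, -3.6]
width: 0.0452
```

```bash
python3 go.py .6078 .0086 .0 .244
```

```text
t17.30 tcp [0.6082 0.009  0.0182] yaw0.2443 z [ 0.0009 -0.0002 -1.    ] F [ 0.976   0.6119 -3.5909] w0.0452
turn toolz 0.0003; then shift units x -0.012 y 0.006 z 0.454 yaw->0.244
```

{"method": "step_arm", "body": {
  "rows": [0,0,0.15,0,0,0,200,0,0,0.15,0,0,0,200,0,0,0.1,0,0,0,200,0,0,0.04,0,0,0,200,0,0,0.03,0,0,0,200,0,0,0.02,0,0,0,200,0,0,0,0,0,0,200,0,0,0,0,0,0,200]
}}

```text
time_s: 17.97
position: [0.6083, 0.0088, -0.0018]
tcp_rot: [3.118, 0.382, 0.001]
wrist_force: [-0.5, 0.2, -4.3]
width: 0.045
```

```bash
python3 go.py .6078 .0086 -.003 .244
```

```text
t17.97 tcp [ 0.6083  0.0088 -0.0018] yaw0.2440 z [ 0.0007 -0.0001 -1.    ] F [-0.4748  0.194  -4.313 ] w0.0450
turn toolz -0.0000; then shift units x -0.012 y 0.002 z 0.029 yaw->0.244
```

{"method": "step_arm", "body": {
  "rows": [0,0,0.01,0,0,0,200,0,0,0.01,0,0,0,200,0,0,0.01,0,0,0,200,0,0,0.01,0,0,0,200,0,0,0,0,0,0,200,0,0,0,0,0,0,200,0,0,0,0,0,0,200,0,0,0,0,0,0,200]
}}

```text
time_s: 18.63
position: [0.6084, 0.0088, -0.002]
tcp_rot: [3.118, 0.382, 0.002]
wrist_force: [-2.7, 1.5, 8.2]
width: 0.045
```

Contact at −0.002, as predicted. Release and retreat.

{"method": "step_arm", "body": {
  "rows": [0,0,-0.02,0,0,0,120,0,0,0,0,0,0,100,0,0,0,0,0,0,60,0,0,0,0,0,0,60,0,0,-0.3,0,0,0,60,0,0,-0.6,0,0,0,60,0,0,-0.8,0,0,0,60,0,0,-0.8,0,0,0,60]
}}

```text
time_s: 19.3
position: [0.6072, 0.0089, 0.0983]
tcp_rot: [-3.118, -0.382, 0.003]
wrist_force: [0.5, -0.6, -0.4]
width: 0.0711
```

```bash
python3 go.py .4690 -.0836 .06 -.084
```

```text
t19.30 tcp [0.6072 0.0089 0.0983] yaw0.2439 z [-0.0018  0.0003 -1.    ] F [ 0.515  -0.6239 -0.4152] w0.0711
turn toolz 0.3279; then shift units x -3.250 y 2.595 z 0.957 yaw->-0.084
```

{"method": "step_arm", "body": {
  "rows": [0,0,0,0,0,0.11,60,0,0,0,0,0,0.11,60,0,0,0,0,0,0.108,60,-0.4,0.3,0,0,0,0,60,-0.7,0.5,0,0,0,0,60,-0.7,0.6,0,0,0,0,60,-0.7,0.6,0,0,0,0,60,-0.6,0.5,0,0,0,0,60]
}}

```text
time_s: 19.97
position: [0.4743, -0.0811, 0.0979]
tcp_rot: [3.138, -0.131, 0.0]
wrist_force: [-0.1, -0.5, -0.6]
width: 0.071
```

{"method": "step_arm", "body": {
  "rows": [-0.15,0.1,0.3,0,0,0,60,0,0,0.3,0,0,0,60,0,0,0.3,0,0,0,60,0,0,0,0,0,0,60,0,0,0,0,0,0,60,0,0,0,0,0,0,60,0,0,0,0,0,0,60,0,0,0,0,0,0,60]
}}

```text
time_s: 20.63
position: [0.4703, -0.084, 0.062]
tcp_rot: [3.138, -0.131, 0.002]
wrist_force: [-0.6, -0.1, 0.4]
width: 0.0711
```

```bash
python3 go.py .4690 -.0836 .0 -.084;python3 ov.py 16
```

```text
t20.63 tcp [ 0.4703 -0.084   0.062 ] yaw-0.0836 z [ 0.0012 -0.0005 -1.    ] F [-0.5574 -0.1477  0.3713] w0.0711
turn toolz 0.0004; then shift units x -0.034 y -0.006 z 1.550 yaw->-0.084
[ 0.47032063 -0.08395792  0.06199472] 0.07106506326601812 [-0.55738106 -0.147745    0.37129485]
scene off 244 122
top off 316 188
```

View pics/s16.png

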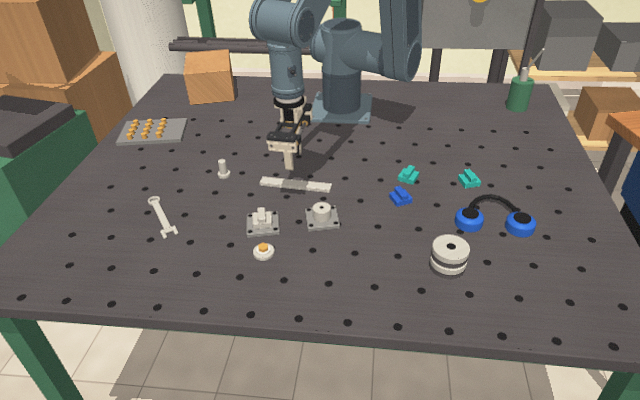

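View pics/t16.png

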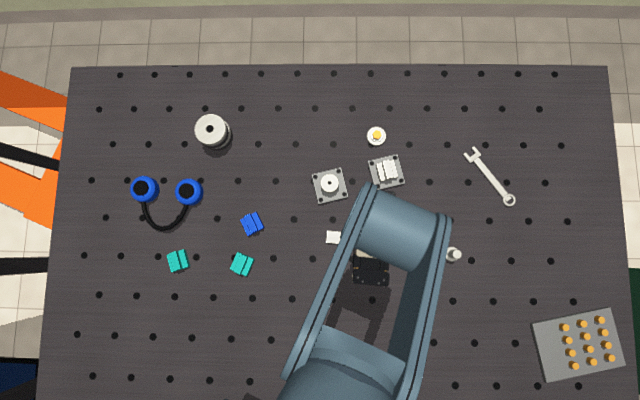

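{"method": "step_arm", "body": {
  "rows": [-0.03,0,0.2,0,0,0,60,0,0,0.4,0,0,0,60,0,0,0.4,0,0,0,60,0,0,0.4,0,0,0,60,0,0,0.3,0,0,0,60,0,0,0.2,0,0,0,60,0,0,0,0,0,0,60,0,0,0,0,0,0,60]
}}

```text
time_s: 21.4
position: [0.4681, -0.0837, -0.0151]
tcp_rot: [-3.138, 0.132, 0.002]
wrist_force: [0.2, -1.0, -0.2]
width: 0.071
```

```bash
python3 go.py .4690 -.0836 -.018 -.084;python3 ov.py 17
```

```text
t21.40 tcp [ 0.4681 -0.0837 -0.0151] yaw-0.0840 z [-0.0011  0.0004 -1.    ] F [ 0.1559 -0.9807 -0.1672] w0.0710
turn toolz 0.0000; then shift units x 0.021 y -0.003 z 0.072 yaw->-0.084
[ 0.46814284 -0.08365714 -0.01510278] 0.07101839309276585 [ 0.15590461 -0.98071129 -0.16715333]
scene off 246 144
top off 314 190
```

View pics/s17c.png

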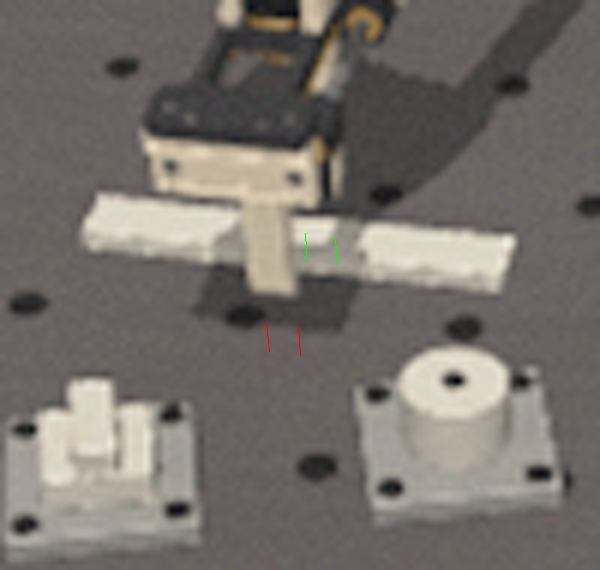

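{"method": "step_arm", "body": {
  "rows": [0,0,0.03,0,0,0,60,0,0,0.03,0,0,0,60,0,0,0.03,0,0,0,60,0,0,0.02,0,0,0,60,0,0,0.02,0,0,0,60,0,0,0,0,0,0,60,0,0,0,0,0,0,60,0,0,0,0,0,0,60]
}}

```text
time_s: 22.17
position: [0.4685, -0.0838, -0.0199]
tcp_rot: [3.139, -0.132, -0.0]
wrist_force: [-0.7, 0.4, 0.5]
width: 0.0715
```

```bash
python3 go.py .4690 -.0836 -.02 -.084
```

```text
t22.17 tcp [ 0.4685 -0.0838 -0.0199] yaw-0.0840 z [-0. -0. -1.] F [-0.7404  0.3881  0.4792] w0.0715
turn toolz 0.0000; then shift units x 0.012 y -0.006 z 0.001 yaw->-0.084
```

{"method": "step_arm", "body": {
  "rows": [0,0,0,0,0,0,100,0,0,0,0,0,0,130,0,0,0,0,0,0,150,0,0,0,0,0,0,165,0,0,0,0,0,0,180,0,0,0,0,0,0,230,0,0,0,0,0,0,230,0,0,0,0,0,0,230],
  "grip_force": 50
}}

```text
time_s: 22.83
position: [0.4684, -0.0838, -0.0199]
tcp_rot: [-3.139, 0.132, 0.0]
wrist_force: [-0.5, -1.0, -0.3]
width: 0.0293
```

{"method": "step_arm", "body": {
  "rows": [0,0,0,0,0,0,230,0,0,0,0,0,0,230,0,0,-0.05,0,0,0,230,0,0,-0.1,0,0,0,230,0,0,-0.2,0,0,0,230,0,0,-0.2,0,0,0,230,0,0,0,0,0,0,230,0,0,0,0,0,0,230]
}}

```text
time_s: 23.5
position: [0.4692, -0.0841, 0.0029]
tcp_rot: [3.138, -0.132, 0.003]
wrist_force: [-0.7, 0.2, -5.9]
width: 0.0291
```

```bash
python3 go.py;python3 ov.py 18
```

```text
t23.50 tcp [ 0.4692 -0.0841  0.0029] yaw-0.0840 z [ 0.0018 -0.0008 -1.    ] F [-0.706   0.2159 -5.9258] w0.0291
[ 0.4692078  -0.08408449  0.00289077] 0.02910791325914656 [-0.70595081  0.21585238 -5.92581702]
scene off 245 139
top off 314 189
```

View pics/s18c.png

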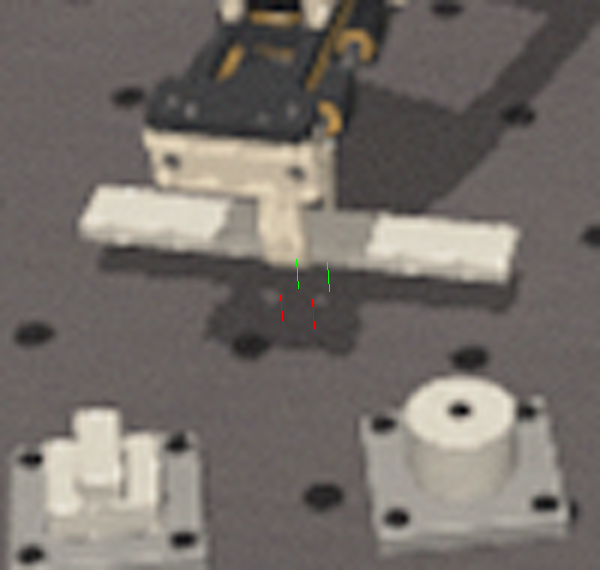

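{"method": "step_arm", "body": {
  "rows": [0,0,-0.2,0,0,0,230,0,0,-0.4,0,0,0,230,0,0,-0.5,0,0,0,230,0,0,-0.4,0,0,0,230,0,0,-0.1,0,0,-0.08,230,0,0,0,0,0,-0.1,230,0,0,0,0,0,-0.1,230,0,0,0,0,0,-0.048,230]
}}

```text
time_s: 24.27
position: [0.4683, -0.0837, 0.0665]
tcp_rot: [3.117, 0.39, -0.0]
wrist_force: [-0.7, -0.5, -4.9]
width: 0.029
```

```bash
python3 - <<'E'
import cv2
t=cv2.imread('pics/t16.png')[165:205,310:350];s=cv2.imread('pics/s18.png')[192:240,300:345]
cv2.imwrite('pics/c18.png',cv2.resize(t,None,fx=10,fy=10,interpolation=cv2.INTER_CUBIC))
cv2.imwrite('pics/c18s.png',cv2.resize(s,None,fx=10,fy=10,interpolation=cv2.INTER_CUBIC))
E
python3 go.py .6259 -.0641 .06 .244
```

```text
t24.27 tcp [ 0.4683 -0.0837  0.0665] yaw0.2492 z [-0.0001 -0.     -1.    ] F [-0.7159 -0.5164 -4.8723] w0.0290
turn toolz 0.0052; then shift units x 3.942 y 0.477 z 0.163 yaw->0.244
```

View pics/c18.png

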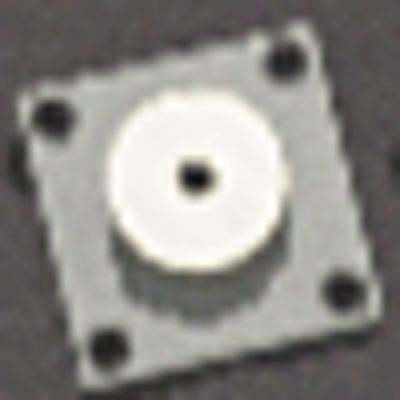

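View pics/c18s.png

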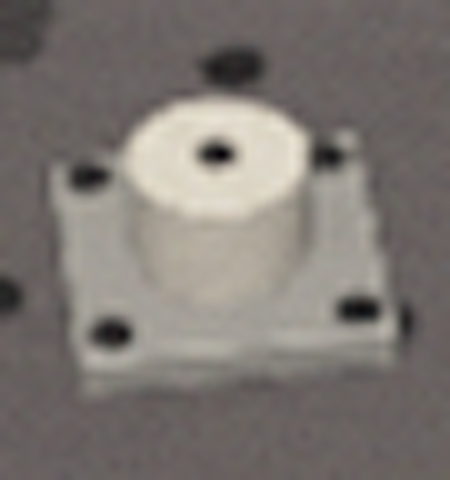

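```bash
python3 - <<'E'
from h import *
print(tri(cp((310,165),10,[(196,178)])[0],cp((300,192),10,[(215,153)])[0]))
E
```

```text
(array([0.60900251, 0.0083088 , 0.04373923]), np.float64(0.22316691341256956))
```

{"method": "step_arm", "body": {
  "rows": [0.3,0.04,0,0,0,0.005,230,0.5,0.06,0,0,0,0,230,0.6,0.08,0,0,0,0,230,0.6,0.08,0,0,0,0,230,0.6,0.08,0,0,0,0,230,0.6,0.06,0,0,0,0,230,0.5,0.06,0,0,0,0,230,0.25,0.02,0,0,0,0,230]
}}

```text
time_s: 24.93
position: [0.6288, -0.0647, 0.066]
tcp_rot: [3.119, 0.375, 0.002]
wrist_force: [0.8, -0.2, -4.5]
width: 0.0294
```

{"method": "step_arm", "body": {
  "rows": [0,0,0,0,0,0,230,0,0,0,0,0,0,230,0,0,0,0,0,0,230,0,0,0,0,0,0,230,0,0,0,0,0,0,230,0,0,0,0,0,0,230,0,0,0,0,0,0,230,0,0,0,0,0,0,230]
}}

```text
time_s: 25.6
position: [0.6264, -0.0651, 0.0662]
tcp_rot: [3.119, 0.374, 0.0]
wrist_force: [0.2, 0.1, -4.1]
width: 0.0295
```

```bash
python3 go.py .6259 -.0641 .025 .244;python3 ov.py 19
```

```text
t25.60 tcp [ 0.6264 -0.0651  0.0662] yaw0.2388 z [ 0.0001 -0.0001 -1.    ] F [ 0.1697  0.0639 -4.1006] w0.0295
turn toolz -0.0052; then shift units x -0.005 y -0.027 z 1.031 yaw->0.244
[ 0.62637106 -0.0651063   0.06624031] 0.029509498233596713 [ 0.16971188  0.06393061 -4.10055665]
scene off 240 157
top off 309 125
```

View pics/s19c.png

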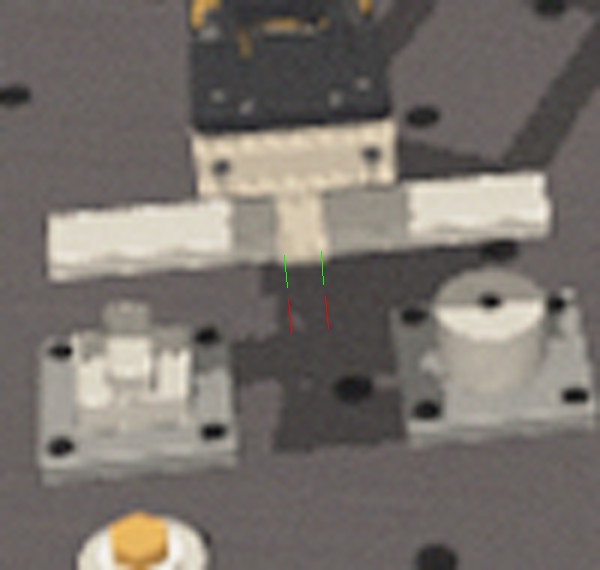

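View pics/t19c.png

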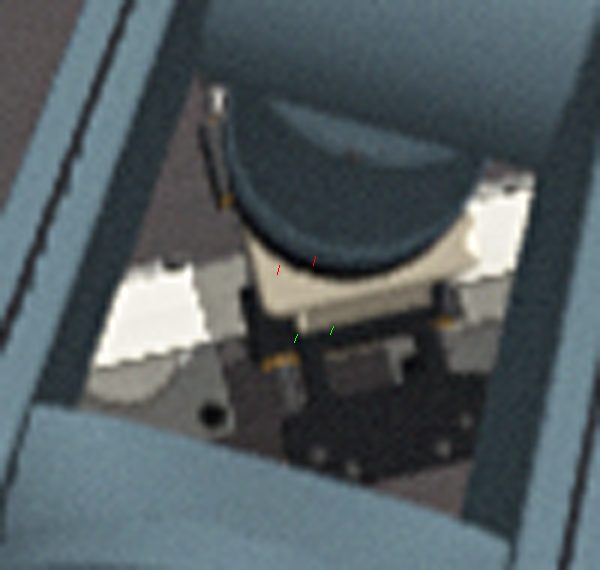

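```bash
python3 - <<'E'
from fit import *
s=r.state();p=s['position'];a=.2388
R=np.array([[np.cos(a),-np.sin(a),0],[np.sin(a),np.cos(a),0],[0,0,1]])
x,y,k=240,157,6
c=cv2.resize(cv2.imread('pics/s19.png')[y:y+95,x:x+100],None,fx=k,fy=k,interpolation=cv2.INTER_CUBIC)
V=MOD['bar'][0];q=(proj('scene',V@R.T+[p[0],p[1],p[2]+.0199+ZO])-[x,y]+.5)*6
for i in range(8):
  for j in range(i):
    if np.sum(np.abs(V[i]-V[j])>1e-9)==1: cv2.line(c,tuple(q[i].astype(int).tolist()),tuple(q[j].astype(int).tolist()),(0,0,255),1)
cv2.imwrite('pics/s19o.png',c)
E
```

```text
(no output)
```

View pics/s19o.png

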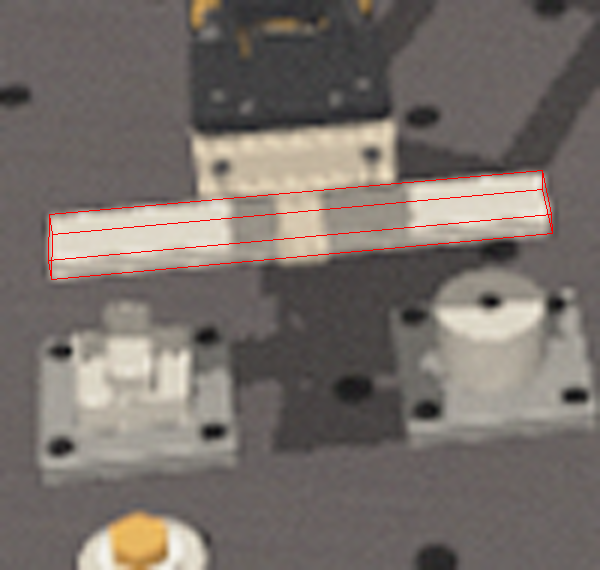

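{"method": "step_arm", "body": {
  "rows": [0,-0.03,0.1,0,0,-0.005,230,0,0,0.2,0,0,0,230,0,0,0.2,0,0,0,230,0,0,0.2,0,0,0,230,0,0,0.15,0,0,0,230,0,0,0.1,0,0,0,230,0,0,0,0,0,0,230,0,0,0,0,0,0,230]
}}

```text
time_s: 26.37
position: [0.626, -0.0638, 0.0276]
tcp_rot: [-3.118, -0.382, 0.001]
wrist_force: [-0.3, -0.6, -4.5]
width: 0.0289
```

```bash
python3 go.py .6259 -.0641 .0225 .244;python3 ov.py 20; python3 go.py .6259 -.0641 .0225 .244
```

```text
t26.37 tcp [ 0.626  -0.0638  0.0276] yaw0.2440 z [-0.0008  0.0002 -1.    ] F [-0.3297 -0.5779 -4.4907] w0.0289
turn toolz -0.0000; then shift units x -0.005 y 0.007 z 0.128 yaw->0.244
[ 0.62604071 -0.06379007  0.02760468] 0.028946884527924283 [-0.32966875 -0.57785867 -4.49065586]
scene off 242 169
top off 307 128
t26.47 tcp [ 0.6267 -0.0639  0.0284] yaw0.2440 z [ 0.0008 -0.0002 -1.    ] F [ 1.3554  0.0196 -4.1484] w0.0290
turn toolz -0.0000; then shift units x -0.019 y -0.000 z 0.148 yaw->0.244
```

View pics/s20c.png

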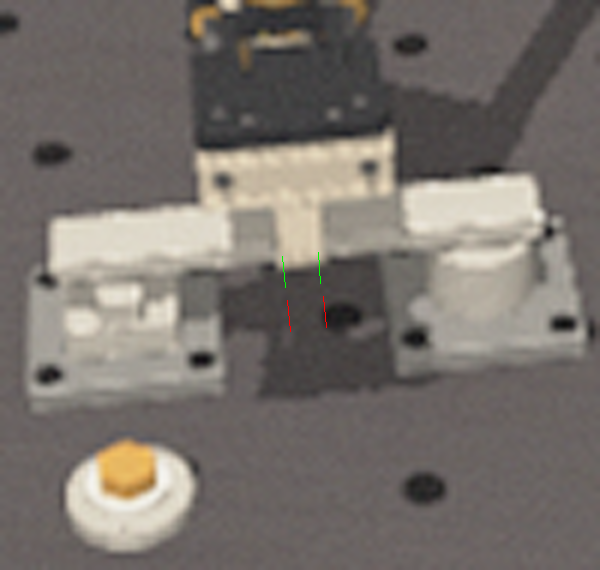

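{"method": "step_arm", "body": {
  "rows": [-0.01,0,0.04,0,0,0,230,0,0,0.04,0,0,0,230,0,0,0.03,0,0,0,230,0,0,0.02,0,0,0,230,0,0,0.01,0,0,0,230,0,0,0,0,0,0,230,0,0,0,0,0,0,230,0,0,0,0,0,0,230]
}}

```text
time_s: 27.13
position: [0.6259, -0.064, 0.0225]
tcp_rot: [3.118, 0.382, 0.0]
wrist_force: [-0.3, -0.2, -4.5]
width: 0.0293
```

```bash
python3 go.py .6259 -.0641 .0221 .244
```

```text
t27.13 tcp [ 0.6259 -0.064   0.0225] yaw0.2440 z [ 0.0001 -0.0001 -1.    ] F [-0.2902 -0.2497 -4.5213] w0.0293
turn toolz -0.0000; then shift units x -0.001 y 0.003 z 0.010 yaw->0.244
```

{"method": "step_arm", "body": {
  "rows": [0,0,0.01,0,0,0,230,0,0,0.01,0,0,0,230,0,0,0,0,0,0,230,0,0,0,0,0,0,230,0,0,0,0,0,0,230,0,0,0,0,0,0,230,0,0,0,0,0,0,230,0,0,0,0,0,0,230]
}}

```text
time_s: 27.8
position: [0.626, -0.0639, 0.0221]
tcp_rot: [3.118, 0.382, 0.001]
wrist_force: [-2.3, 0.7, 2.5]
width: 0.0293
```

```bash
python3 go.py .6259 -.0641 .0221 .244
```

```text
t27.80 tcp [ 0.626  -0.0639  0.0221] yaw0.2440 z [ 0.0004 -0.0001 -1.    ] F [-2.283   0.7213  2.5463] w0.0293
turn toolz 0.0000; then shift units x -0.003 y 0.003 z -0.001 yaw->0.244
```

{"method": "step_arm", "body": {
  "rows": [0,0,0,0,0,0,165,0,0,0,0,0,0,140,0,0,0,0,0,0,110,0,0,0,0,0,0,100,0,0,0,0,0,0,100,0,0,-0.3,0,0,0,100,0,0,-0.6,0,0,0,100,0,0,-0.8,0,0,0,100]
}}

```text
time_s: 28.47
position: [0.624, -0.0634, 0.0886]
tcp_rot: [-3.116, -0.382, 0.008]
wrist_force: [1.4, 0.8, 0.5]
width: 0.0567
```

```bash
python3 go.py .4372 -.2975 .09 .244;python3 ov.py 21
```

```text
t28.47 tcp [ 0.624  -0.0634  0.0886] yaw0.2439 z [-0.0051  0.0015 -1.    ] F [1.4124 0.782  0.466 ] w0.0567
turn toolz -0.0001; then shift units x -5.945 y 4.550 z -0.036 yaw->0.244
[ 0.6239712  -0.06344175  0.0885636 ] 0.0566941653622308 [1.41240702 0.78201944 0.46598876]
scene off 241 150
top off 309 124
```

View pics/s21c.png

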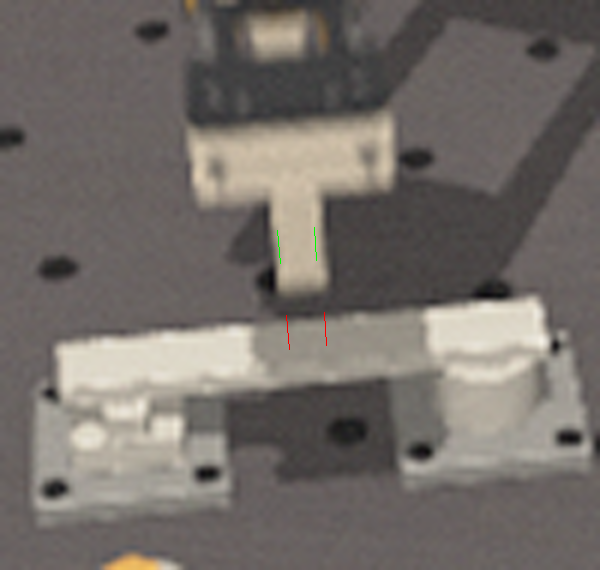

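{"method": "step_arm", "body": {
  "rows": [0,0,-0.3,0,0,0,100,-0.4,0.3,0,0,0,0,100,-0.7,0.5,0,0,0,0,100,-0.7,0.5,0,0,0,0,100,-0.7,0.5,0,0,0,0,100,-0.7,0.5,0,0,0,0,100,-0.7,0.5,0,0,0,0,100,-0.7,0.6,0,0,0,0,100]
}}

```text
time_s: 29.23
position: [0.4784, -0.2404, 0.1017]
tcp_rot: [-3.117, -0.383, 0.002]
wrist_force: [0.5, -0.3, -0.4]
width: 0.0568
```

{"method": "step_arm", "body": {
  "rows": [-0.7,0.6,0,0,0,0,100,-0.4,0.4,0,0,0,0,100,-0.2,0.15,0,0,0,0,100,0,0,0.3,0,0,0,100,0,0,0.3,0,0,0,100,0,0,0,0,0,0,100,0,0,0,0,0,0,100,0,0,0,0,0,0,100]
}}

```text
time_s: 29.9
position: [0.4413, -0.297, 0.078]
tcp_rot: [-3.118, -0.384, -0.0]
wrist_force: [-0.0, -0.4, -0.4]
width: 0.0566
```

```bash
python3 go.py .4372 -.2975 .0 .244;python3 ov.py 22;python3 go.py .4372 -.2975 .0 .244
```

```text
t29.90 tcp [ 0.4413 -0.297   0.078 ] yaw0.2448 z [ 0.      0.0002 -1.    ] F [-0.0375 -0.4314 -0.4297] w0.0566
turn toolz 0.0008; then shift units x -0.101 y -0.013 z 1.951 yaw->0.244
[ 0.44125258 -0.29703679  0.07804055] 0.05660205282684098 [-0.03752634 -0.43137799 -0.42968016]
scene off 170 108
top off 408 201
t30.00 tcp [ 0.4415 -0.2974  0.0784] yaw0.2448 z [ 0.0007 -0.0007 -1.    ] F [-0.4121 -0.4354 -0.0635] w0.0564
turn toolz 0.0008; then shift units x -0.104 y -0.023 z 1.959 yaw->0.244
```

View pics/s22c.png

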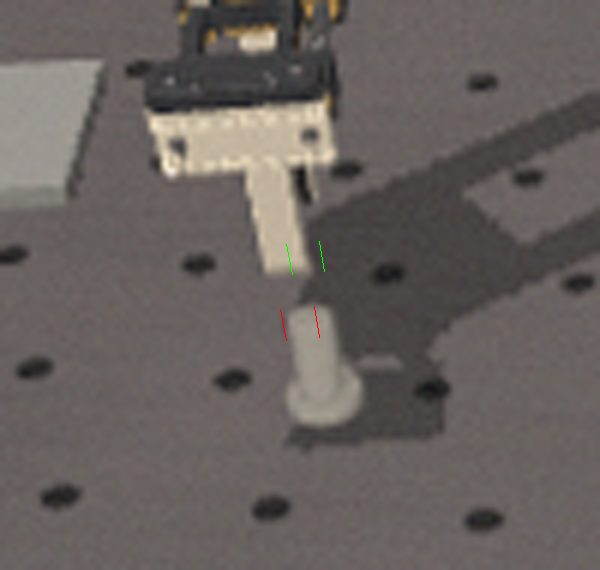

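View pics/t22.png

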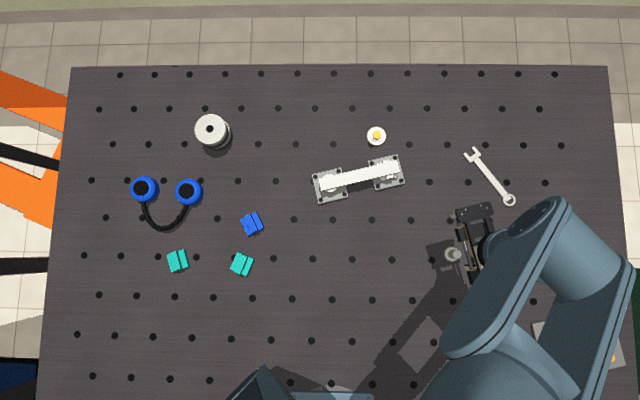

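{"method": "step_arm", "body": {
  "rows": [-0.1,-0.02,0,0,0,0,100,0,0,0.3,0,0,0,100,0,0,0.5,0,0,0,100,0,0,0.5,0,0,0,100,0,0,0.4,0,0,0,100,0,0,0.3,0,0,0,100,0,0,0,0,0,0,100,0,0,0,0,0,0,100]
}}

```text
time_s: 30.67
position: [0.4364, -0.2974, -0.0024]
tcp_rot: [-3.117, -0.383, 0.001]
wrist_force: [-0.2, 0.6, 0.3]
width: 0.0569
```

```bash
python3 go.py .4372 -.2975 .0 .244;python3 ov.py 23;python3 go.py .4372 -.2975 .0 .244
```

```text
t30.67 tcp [ 0.4364 -0.2974 -0.0024] yaw0.2442 z [-0.0008  0.0007 -1.    ] F [-0.1875  0.5535  0.3196] w0.0569
turn toolz 0.0002; then shift units x 0.018 y 0.006 z -0.060 yaw->0.244
[ 0.43644941 -0.2974262  -0.00238618] 0.05690300432914977 [-0.18754101  0.55354095  0.31959764]
scene off 175 130
top off 397 203
t30.77 tcp [ 0.4373 -0.2983 -0.0014] yaw0.2442 z [ 0.001  -0.0011 -1.    ] F [ 0.0999 -0.8443 -0.7676] w0.0567
turn toolz 0.0002; then shift units x 0.003 y -0.019 z -0.034 yaw->0.244
```

View pics/s23c.png

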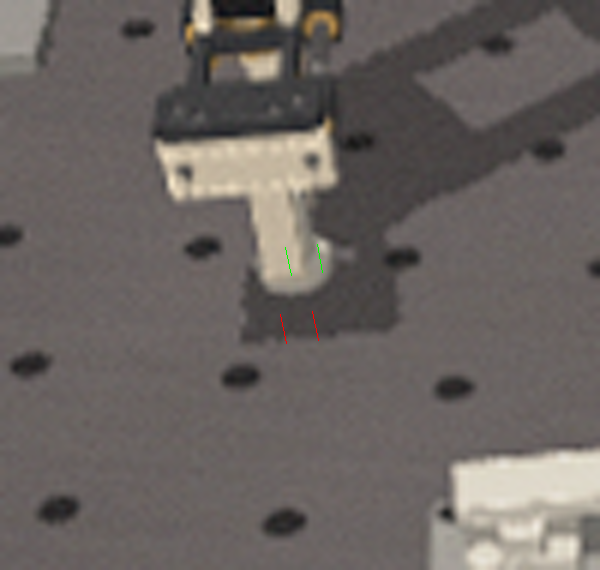

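{"method": "step_arm", "body": {
  "rows": [0,0,0,0,0,0,130,0,0,0,0,0,0,150,0,0,0,0,0,0,165,0,0,0,0,0,0,180,0,0,0,0,0,0,190,0,0,0,0,0,0,200,0,0,0,0,0,0,240,0,0,0,0,0,0,240],
  "grip_force": 30
}}

```text
time_s: 31.43
position: [0.4366, -0.2978, -0.0022]
tcp_rot: [3.118, 0.382, -0.0]
wrist_force: [-2.0, 0.4, 2.1]
width: 0.0217
```

```bash
python3 go.py
```

```text
t31.43 tcp [ 0.4366 -0.2978 -0.0022] yaw0.2441 z [-0.0003 -0.     -1.    ] F [-1.9729  0.4491  2.0944] w0.0217
```

{"method": "step_arm", "body": {
  "rows": [0,0,0,0,0,0,240,0,0,-0.2,0,0,0,240,0,0,-0.4,0,0,0,240,0,0,-0.6,0,0,0,240,0,0,-0.7,0,0,0,240,0,0,-0.6,0,0,0,240,0,0,-0.2,0,0,0,240,0,0,0,0,0,0,240]
}}

```text
time_s: 32.1
position: [0.438, -0.2988, 0.1079]
tcp_rot: [3.114, 0.382, 0.005]
wrist_force: [0.6, -0.2, -2.7]
width: 0.0218
```

```bash
python3 go.py .6259 -.0641 .08 .244;python3 ov.py 24
```

```text
t32.10 tcp [ 0.438  -0.2988  0.1079] yaw0.2441 z [ 0.0035 -0.0034 -1.    ] F [ 0.6155 -0.1555 -2.7048] w0.0218
turn toolz 0.0001; then shift units x 5.975 y -4.559 z 0.698 yaw->0.244
[ 0.43803049 -0.29880297  0.10790136] 0.02183011781312085 [ 0.61546395 -0.155532   -2.70478644]
scene off 168 98
top off 413 203
```

View pics/s24c.png

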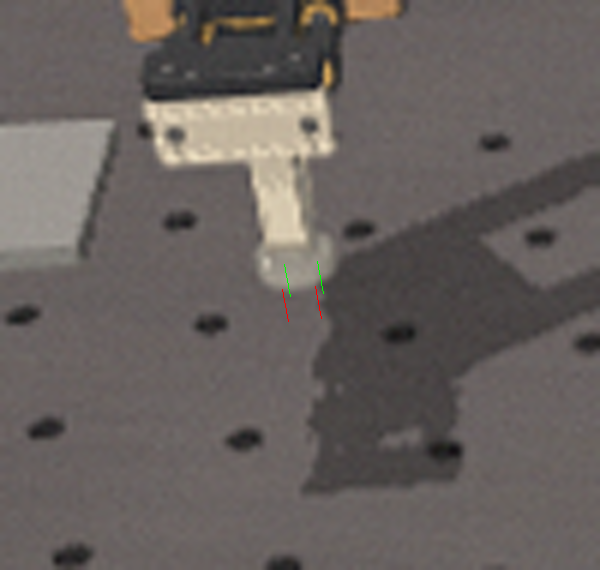

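```bash
python3 - <<'E'
from fit import *
p=np.array([.43803,-.2988,.1079]);x,y,k=168,98,6
c=cv2.resize(cv2.imread('pics/s24.png')[y:y+95,x:x+100],None,fx=k,fy=k,interpolation=cv2.INTER_CUBIC)
for z in(.1079+.0022,.1079+.0122):
    q=((proj('scene',circ(.018,z,z)[:32]+[p[0],p[1],ZO])-[x,y]+.5)*k).astype(np.int32);cv2.polylines(c,[q],True,(0,0,255),1)
cv2.imwrite('pics/s24o.png',c[200:340,200:400])
c=cv2.resize(c[200:340,200:400],None,fx=3,fy=3);cv2.imwrite('pics/s24o.png',c)
E
```

```text
(no output)
```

View pics/s24o.png

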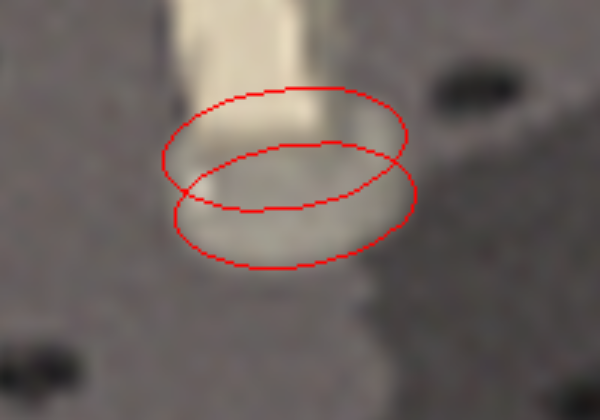

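Foot position matches within half a millimetre or so. Carrying it over the bar.

{"method": "step_arm", "body": {
  "rows": [0.3,-0.2,0,0,0,0,240,0.6,-0.4,0,0,0,0,240,0.7,-0.5,0,0,0,0,240,0.7,-0.6,0,0,0,0,240,0.7,-0.6,0,0,0,0,240,0.7,-0.5,0,0,0,0,240,0.7,-0.5,0,0,0,0,240,0.6,-0.5,0,0,0,0,240]
}}

```text
time_s: 32.87
position: [0.594, -0.0997, 0.1029]
tcp_rot: [-3.116, -0.382, 0.005]
wrist_force: [0.0, -1.1, -1.6]
width: 0.021
```

{"method": "step_arm", "body": {
  "rows": [0.5,-0.4,0,0,0,0,240,0.3,-0.2,0,0,0,0,240,0.17,-0.16,0,0,0,0,240,0,0,0,0,0,0,240,0,0,0.2,0,0,0,240,0,0,0.2,0,0,0,240,0,0,0,0,0,0,240,0,0,0,0,0,0,240]
}}

```text
time_s: 33.53
position: [0.623, -0.064, 0.0886]
tcp_rot: [-3.118, -0.38, 0.004]
wrist_force: [-0.9, 0.0, -2.5]
width: 0.0215
```

{"method": "step_arm", "body": {
  "rows": [0,0,0,0,0,0,240,0,0,0,0,0,0,240,0,0,0,0,0,0,240,0,0,0,0,0,0,240,0,0,0,0,0,0,240,0,0,0,0,0,0,240,0,0,0,0,0,0,240,0,0,0,0,0,0,240]
}}

```text
time_s: 34.2
position: [0.6244, -0.0629, 0.0897]
tcp_rot: [3.118, 0.383, 0.0]
wrist_force: [-0.2, 0.0, -3.3]
width: 0.0215
```

```bash
python3 go.py .6259 -.0641 .052 .244;python3 ov.py 25
```

```text
t34.20 tcp [ 0.6244 -0.0629  0.0897] yaw0.2442 z [ 0. -0. -1.] F [-0.154   0.04   -3.2515] w0.0215
turn toolz 0.0002; then shift units x 0.029 y 0.037 z 0.942 yaw->0.244
[ 0.62440416 -0.06294604  0.08969321] 0.0215417674255743 [-0.15397266  0.04002503 -3.25145682]
scene off 241 149
top off 308 124
```

View pics/s25c.png

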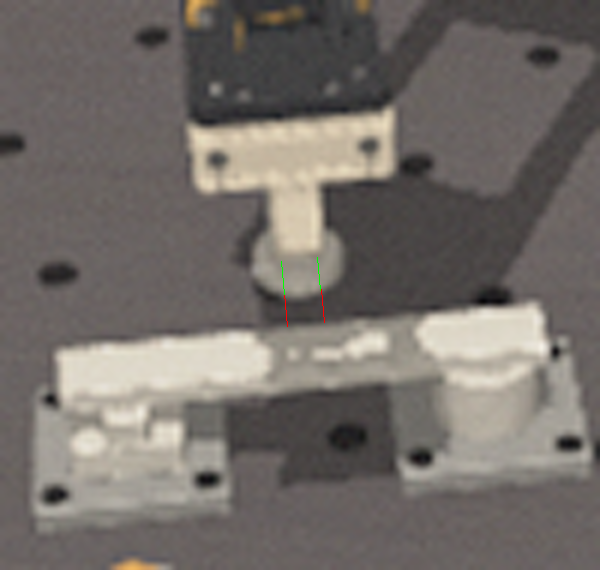

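```bash
python3 - <<'E'
from fit import *
P=[.6259,-.0641,.244]
R=np.array([[np.cos(P[2]),-np.sin(P[2]),0],[np.sin(P[2]),np.cos(P[2]),0],[0,0,1]])
o=[]
for n,(x,y),f in(('top',(300,145),'t'),('scene',(235,180),'s')):
    im=cv2.imread(f'pics/{f}22.png')[y:y+65,x:x+115];c=cv2.resize(im,None,fx=6,fy=6,interpolation=cv2.INTER_CUBIC)
    V=MOD['bar'][0];q=(proj(n,V@R.T+[P[0],P[1],.042+ZO])-[x,y]+.5)*6
    idx=[i for i in range(8) if V[i,2]>.005]
    for i in idx:
        for j in idx:
            if j<i and np.sum(np.abs(V[i]-V[j])>1e-9)==1: cv2.line(c,tuple(q[i].astype(int).tolist()),tuple(q[j].astype(int).tolist()),(0,0,255),1)
    o.append(c[:300])
cv2.imwrite('pics/o22.png',cv2.vconcat(o))
E
```

```text
(no output)
```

View pics/o22.png

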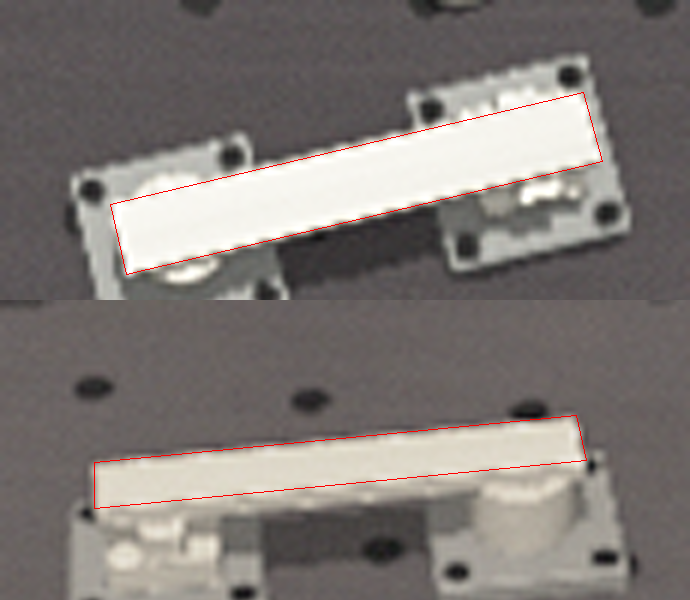

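The bar lies where intended, matching the target overlay in both views. Lowering the thrust piece.

{"method": "step_arm", "body": {
  "rows": [0.03,0.04,0.05,0,0,0,240,0,0,0.2,0,0,0,240,0,0,0.2,0,0,0,240,0,0,0.2,0,0,0,240,0,0,0.15,0,0,0,240,0,0,0.06,0,0,0,240,0,0,0,0,0,0,240,0,0,0,0,0,0,240]
}}

```text
time_s: 34.97
position: [0.6259, -0.0643, 0.055]
tcp_rot: [-3.118, -0.382, 0.001]
wrist_force: [0.8, 0.1, -2.3]
width: 0.0214
```

```bash
python3 go.py .6259 -.0641 .0498 .244
```

```text
t34.97 tcp [ 0.6259 -0.0643  0.055 ] yaw0.2440 z [-0.0005  0.0001 -1.    ] F [ 0.7571  0.0811 -2.3152] w0.0214
turn toolz 0.0000; then shift units x 0.002 y -0.004 z 0.129 yaw->0.244
```

{"method": "step_arm", "body": {
  "rows": [0,0,0.04,0,0,0,240,0,0,0.03,0,0,0,240,0,0,0.03,0,0,0,240,0,0,0.02,0,0,0,240,0,0,0,0,0,0,240,0,0,0,0,0,0,240,0,0,0,0,0,0,240,0,0,0,0,0,0,240]
}}

```text
time_s: 35.63
position: [0.626, -0.0643, 0.0506]
tcp_rot: [3.118, 0.382, 0.0]
wrist_force: [-0.5, -0.7, -2.0]
width: 0.0219
```

```bash
python3 go.py .6259 -.0641 .0498 .244
```

```text
t35.63 tcp [ 0.626  -0.0643  0.0506] yaw0.2441 z [ 0.0002 -0.0001 -1.    ] F [-0.4947 -0.695  -2.0294] w0.0219
turn toolz 0.0001; then shift units x -0.002 y -0.006 z 0.019 yaw->0.244
```

{"method": "step_arm", "body": {
  "rows": [0,0,0.01,0,0,0,240,0,0,0.01,0,0,0,240,0,0,0.01,0,0,0,240,0,0,0,0,0,0,240,0,0,0,0,0,0,240,0,0,0,0,0,0,240,0,0,0,0,0,0,240,0,0,0,0,0,0,240]
}}

```text
time_s: 36.3
position: [0.6261, -0.0643, 0.0498]
tcp_rot: [3.118, 0.382, 0.001]
wrist_force: [-1.9, 1.0, 5.7]
width: 0.0212
```

```bash
python3 go.py .6259 -.0641 .0498 .244
```

```text
t36.30 tcp [ 0.6261 -0.0643  0.0498] yaw0.2441 z [ 0.0004 -0.0001 -1.    ] F [-1.8939  0.9951  5.6961] w0.0212
turn toolz 0.0001; then shift units x -0.003 y -0.006 z -0.001 yaw->0.244
```

Contact. Release slowly, then go straight up.

{"method": "step_arm", "body": {
  "rows": [0,0,-0.01,0,0,0,190,0,0,0,0,0,0,170,0,0,0,0,0,0,140,0,0,0,0,0,0,120,0,0,0,0,0,0,120,0,0,0,0,0,0,120,0,0,-0.2,0,0,0,120,0,0,-0.5,0,0,0,120]
}}

```text
time_s: 36.97
position: [0.6238, -0.0637, 0.0754]
tcp_rot: [-3.116, -0.382, 0.008]
wrist_force: [-0.7, -0.3, -0.6]
width: 0.0493
```

{"method": "step_arm", "body": {
  "rows": [0,0,-0.7,0,0,0,120,0,0,-0.8,0,0,0,120,0,0,-0.6,0,0,0,120,-0.7,0,0,0,0,0,120,-0.8,0,0,0,0,0,120,-0.8,0,0,0,0,0,120,-0.8,0,0,0,0,0,120,-0.8,0,0,0,0,0,120]
}}

```text
time_s: 37.63
position: [0.4732, -0.1021, 0.1622]
tcp_rot: [3.118, 0.383, 0.001]
wrist_force: [-0.3, -1.0, 0.2]
width: 0.0493
```

{"method": "step_arm", "body": {
  "rows": [-0.5,-0.6,0,0,0,0,120,-0.2,-0.8,0,0,0,0,120,0,-0.8,0,0,0,0,120,0,-0.8,0,0,0,0,120,0,-0.8,0,0,0,0,120,0,-0.8,0,0,0,0,120,0,-0.5,0,0,0,0,120,0,0,0,0,0,0,120]
}}

```text
time_s: 38.3
position: [0.3968, 0.0922, 0.1624]
tcp_rot: [-3.116, -0.388, -0.001]
wrist_force: [0.5, -0.6, 0.2]
width: 0.0493
```

```bash
python3 go.py; python3 crop.py scene s26.png 190 150 130 100 6; python3 crop.py top t26.png 290 120 130 95 6
```

```text
t38.30 tcp [0.3968 0.0922 0.1624] yaw0.2474 z [ 0.0006  0.0013 -1.    ] F [ 0.5048 -0.6328  0.1706] w0.0493
```

View pics/s26.png

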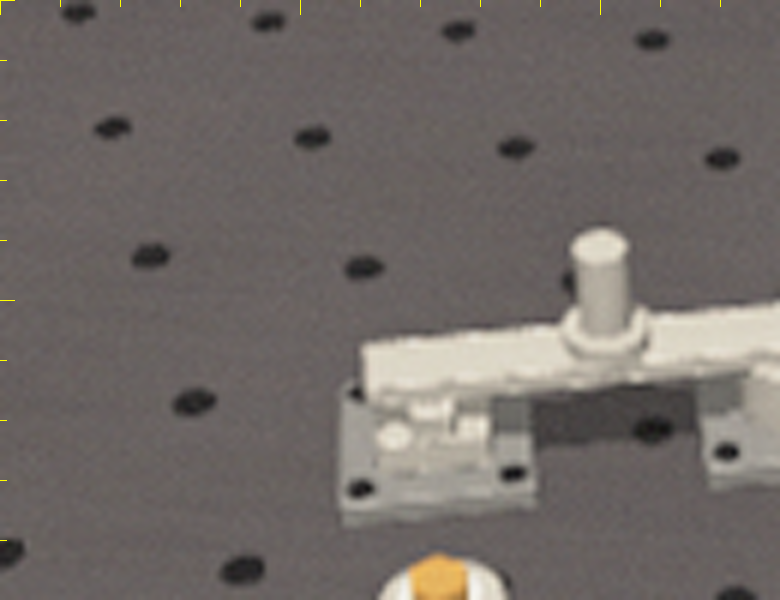

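View pics/t26.png

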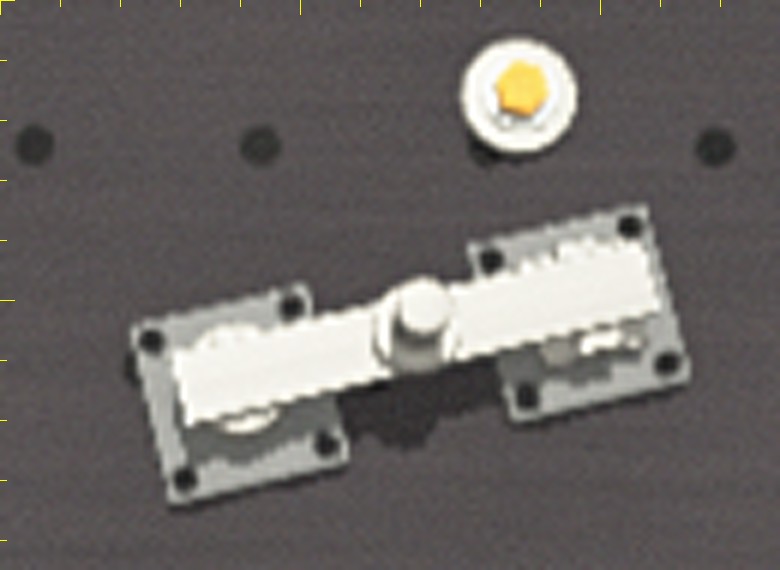

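View pics/full_t26.png

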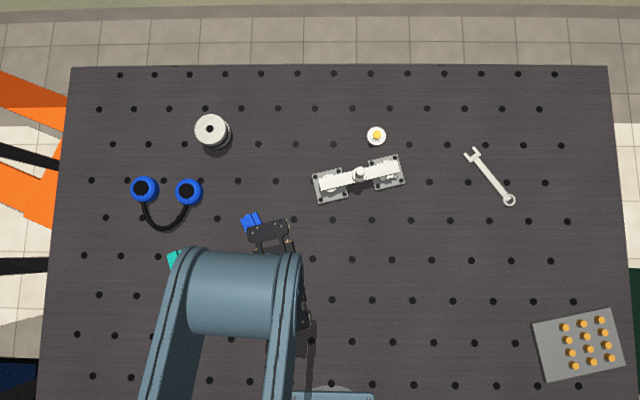

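The thrust piece stands upright at mid-bar, with its stub top at top (360,171) and scene (290,191). The bystanders are unmoved. One last check, then hand in.

```bash
python3 - <<'E'
from h import *
print(tri(cp((290,120),6,[(424,309)])[0],cp((190,150),6,[(600,250)])[0]))
s=r.state();print(s['time_s'],np.abs(s['qvel']).max(),s['width'])
a=cv2.imread('pics/t0.png');b=cv2.imread('pics/full_t26.png');d=np.abs(a.astype(int)-b).max(2)
for n,(x,y,w,h) in dict(discs=(185,105,55,55),muffs=(125,170,85,65),spanner=(455,140,70,75),stop=(360,120,35,32)).items(): print(n,(d[y:y+h,x:x+w]>40).sum())
print(r.hand_in())
E
```

```text
(array([ 0.62568476, -0.06455239,  0.10007079]), np.float64(0.09165847554720585))
38.4 0.03582427812782657 0.04944811329916124
discs 0
muffs 42
spanner 0
stop 0
the job is handed in; nothing more can be done
None
```

```bash
python3 - <<'E'
import cv2,numpy as np
d=np.abs(cv2.imread('pics/t0.png').astype(int)-cv2.imread('pics/full_t26.png')).max(2)[170:235,125:210]
y,x=np.where(d>40);print(x.min()+125,x.max()+125,y.min()+170,y.max()+170)
E
```

```text
201 209 229 234
```

I laid out the three-point bending set-up in the order asked, let go of everything, and handed it in at 38.4 s with the arm clear. No verdict was reported.

- **Ridged support:** it stands ridge up in the middle of the plate with the bolted stop, its ridge across the line joining the plates, about 1 mm off centre. I used the only uncoloured ridged block and left the blue and turquoise ones alone.
- **Round support:** its dimple measured about 1.2 mm from the centre of the other plate.
- **Flat bar:** its outline matched the target position in both camera views.
- **Thrust piece:** it stands upright on the middle of the bar. Its top measured (0.6257, −0.0646, 0.100), against a mid-plate point of (0.6259, −0.0641). The expected height is 0.102.
- **Things to leave in place:** the discs, spanner and stop are unchanged between the first and last top pictures. The ear defenders' check area changed only at top pixels 201–209 × 229–234, where the ridged block had stood. That is its removal, not movement of the ear defenders.

**What disagreed**
- **Finger tips:** they sit about 40 mm further back along the tool than stated. The cameras showed it, and there was no contact where contact was due. I worked from the measured offset, and each placing then touched down at the height it predicted.
- **Camera heights:** both views together read about 1.5–2 mm high at the start. I allowed for that in the fits and overlays.

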